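Put the hire tokens away in their tube

ROBOT

A 6-joint arm with a two-finger parallel gripper is mounted at the origin on the work surface. World frame = base frame: x ahead of the robot, y to its left, z up, the work surface at z = 0. Lengths are in m, angles in rad, forces in N, time in s.
With the tool pointing down it reaches from about 0.425 to 0.95 m from the base axis. Payload 3.5 kg.
Tool frame: the origin (TCP) lies on the centre line of the jaws, within the pads' length; the fingertips stand 25 mm ahead of it and the grasp point (between the pads) lies 6 mm ahead of it; y points along the fingers, z is the direction in which the jaws open and shut, and the axes are right-handed (so a half turn about y gives the same grasp; the last joint's range is limited). The gripper opens to 85 mm and grips with 20 to 120 N. Pads are 22 mm wide; open, the fingers measure 114 mm over their backs; the gripper's body (76 mm by 85 mm) begins 54 mm behind the grasp point. The pads swing forward as they close: fully open they stand 13 mm farther back than shut.
Start: joints at [1.029, 0.286, 1.577, -0, 1.279, -0.15], TCP at [0.258, 0.624, 0.256] pointing down, gripper open.
Joint ranges: [-2.77, 2.77], [-0.9, 2.22], [0.21, 2.48], [-1.53, 4.67], [0.24, 2.81], [-2.84, 2.84]. Speed limits (rad/s): [2.79, 2.79, 3.14, 3.14, 3.14, 3.14].

INTERFACE

Orientations are given as a unit quaternion [x, y, z, w].
In Python, from plant import ctrl gives the robot as it stands.
- The arm moves only by the tool arm_command, never from a script. Its argument "steps" is a list of rows, each an object with "hand": the opening, from 0 (shut) to 1 (fully open); "travel": the shift along the tool's x, y, z in units of 0.3 m (1.0 is 0.3 m), a list of three; "rotation": the turn, a rotation vector about the tool's x, y, z in units of 30 degrees (1.0 is 30 degrees), a list of three. A call has 1 to 20 rows; each row shifts and turns the pose as measured when the row begins, along the tool's axes as they then stand; what a row does not reach is not made up. A row lasts 1/8 s, in which the tool goes at most 62.5 mm and 10.7 degrees, less where a joint would pass 70% of its speed; a pose out of reach is approached as far as the arm can. A call with a number of a shift or a turn outside -1 to 1 is refused whole. A call with a gripper value outside its range is refused whole. The fingers move at their own pace and stop on an object; "grip_force" is the grip in N (left out, the last holds). Time passes only in rows, so rows that do not move let the fingers close. It gives the time, the measured TCP pose, the force and the opening at its end, in the units of the state.
- ctrl.get_state(): the state, without advancing time (a new reading comes with each control period).
- ctrl.read_camera(name): name is "side" or "top"; returns (picture, depth): 400x640x3 uint8, blue, green, red; 400x640 float32, m along the optical axis (not along the pixel's ray), 0 where there is no reading.
- ctrl.camera_params(name): a dict with "fx", "fy", "cx", "cy" (pixels), "extrinsics" (4x4, takes a point from camera to world coordinates). Camera axes: x right, y down, z forward; pixel columns grow to the right and rows downward; lengths in m; the calibration is good to about 2 mm. A picture is of the moment at which its call begins. camera_params takes no time and is no camera call.
- ctrl.sign_off(): hands the job in, once; it reports no verdict.
Trained networks look in the newest picture that a camera, given by its name, has taken for a name from the list of things; names that differ only in an ending like _2 or _b are one class to them, and where a whole thing is asked for, a point or a joint stands for the part that bears it (a point fixed in the world has none). Each returns a list of dicts, best first, with "score" (0 to 1); they miss things now and then, are a little off and sometimes report something else, mostly with a low value. They report only what shows in the picture. A call takes as long as a camera call. They do not tell look-alikes from the thing itself.
- ctrl.masks_of(camera, thing): "region" (400x640 bool, what is visible of it) and "at" ([column, row] in pixels, amid what is visible of it).
The state is a dict: "time": time; "qpos": joint angles; "dq": joint speeds; "joint_efforts": joint torques, N m; "eef_pos": TCP position; "tcp_rot": TCP orientation; "contact_force": force on the tool from outside, world axes, zero at the start; "wrist_torque": the same for the moment, N m; "opening": opening from 0.0 (shut) to 1.0 (fully open).
Only numpy, scipy, OpenCV 4.12 (cv2) and the standard library are available. Lean on these libraries where they do the work, as an engineer would, in place of code of your own. Each camera call takes 0.05 s, during which the arm holds its last target.

TASK

Put the hire tokens away for the night: lift the cover plate off the token tube and lay it flat on the middle of the rubber mat, then drop every token lying on the desk into the tube so that they lie flat on one another in one column. Then set the cover plate back over its two pins so that it rests flush, and leave the other things on the desk where they are.

Things in the scene. Friction and masses are not known exactly. Their poses are not given: they have to be found in the camera images.
- magazine: Token magazine, fixed: a grey base 230 x 100 x 15 mm with an upright clear tube (71 mm outside) at its middle and an aluminium pillar 24 mm across at x = +75 and at x = -75 mm. Origin: centre of its underside, on the desk; x along its long side from pillar to pillar, z up. The tube's inner floor is 15 mm above the desk; rim and pillar tops are 119 mm above it.
- mouth (a point): Centre of the tube's black mouth, on the tube's axis, at rim height (119 mm above the desk); axes as the magazine's. The round bore is 61.8 mm, polished and slippery inside; its top 6 mm widen like a funnel to 70 mm at the rim (77 mm outside).
- pin (a point): Top of the locating pin on the pillar at x = +75 mm (142 mm above the desk); the other pillar has the same at x = -75 mm. Each pin is 12 mm thick and stands 23 mm above its pillar; its upper 10 mm taper to 5 mm.
- cover: Loose cover plate, aluminium, 190 x 70 x 8 mm, 0.28 to 0.46 kg, with 15 mm holes at x = +75 and -75 mm. A wooden grip block in its middle, 70 mm (x) by 14 mm (y), rises 32 mm above the plate. Origin: centre of its underside; x along its long side, z up; same either way round. Starts seated on the pins over the tube; fully seated, its origin coincides with point mouth.
- mat: Black rubber desk mat 250 x 140 x 4 mm, fixed, lying flat and empty on the other side of the desk. Origin: centre of its underside; x along its long side.
- token0: Hire token, loose: a flat round disc 60 mm across, 16 mm thick, 0.12 kg: a brass ring whose hole is filled flush by a cork core. Lies flat on the desk. Origin: its centre (8 mm above what it lies on); z is its axis; either face may be up. All tokens are alike; 4 to 6 are present, the others absent.
- token1: Hire token, loose: a flat round disc 60 mm across, 16 mm thick, 0.12 kg: a brass ring whose hole is filled flush by a cork core. Lies flat on the desk. Origin: its centre (8 mm above what it lies on); z is its axis; either face may be up. Like token0; may be absent.
- token2: Hire token, loose: a flat round disc 60 mm across, 16 mm thick, 0.12 kg: a brass ring whose hole is filled flush by a cork core. Lies flat on the desk. Origin: its centre (8 mm above what it lies on); z is its axis; either face may be up. Like token0; may be absent.
- token3: Hire token, loose: a flat round disc 60 mm across, 16 mm thick, 0.12 kg: a brass ring whose hole is filled flush by a cork core. Lies flat on the desk. Origin: its centre (8 mm above what it lies on); z is its axis; either face may be up. Like token0; may be absent.
- token4: Hire token, loose: a flat round disc 60 mm across, 16 mm thick, 0.12 kg: a brass ring whose hole is filled flush by a cork core. Lies flat on the desk. Origin: its centre (8 mm above what it lies on); z is its axis; either face may be up. Like token0; may be absent.
- token5: Hire token, loose: a flat round disc 60 mm across, 16 mm thick, 0.12 kg: a brass ring whose hole is filled flush by a cork core. Lies flat on the desk. Origin: its centre (8 mm above what it lies on); z is its axis; either face may be up. Like token0; may be absent.
- pencil: Bystander: pencil 155 mm long, 8 mm thick, lying along its x among the tokens. Origin: middle, at its underside.
- mug: Bystander: white mug 80 mm across, 90 mm high, with pens standing in it up to 160 mm. Origin: centre of its foot.
- stapler: Bystander: stapler 140 x 36 mm, 62 mm high, long side along its x. Origin: centre of its underside.
- stamp: Bystander: wooden hand stamp 60 x 35 mm, 73 mm high. Origin: centre of its underside.
- tape: Bystander: tape dispenser 130 x 45 mm, 72 mm high, long side along its x. Origin: centre of its underside.
There are look-alikes about, which are no part of the job. Leave any green look-alike of the token5 alone. Leave any blue look-alike of the cover alone.

How it is judged:
By the outcome, as a careful person would: the job done as asked, in the order asked, and still so for the second after the job is handed in, with the robot touching nothing.
Of token0, token1, token2, token3, token4, token5 only 4 to 6 are there at a start; the rules pass over those that are not, and their reading is None.
At some moment in a run one of token0, token1, token2, token3, token4, token5, cover may be knocked a few centimetres aside while the robot is not near it.
It also fails if it takes over 210 s, if anything falls off the work surface, if the arm or the gripper's body presses on something with over 40 N, if the wrist force passes 120 N, or if a joint passes its speed limit or range.

## Working session

There is one attempt and no reset: what is moved stays moved. The work goes in short steps, Python scripts to look and compute and a tool call to move; the robot and the scene stay as the last step left them, time stands still between calls to the robot, and variables do not carry over. Pictures are saved under pics/ and viewed, and the job is handed in when it is done.

Besides the shell and the picture viewer there is one more tool, called in YAML: its name, and indented under it one key for each argument. arm_command: Moves the arm, as the interface text tells. Shifts and turns lie within -1 to 1; 1 stands for 0.3 m of shift or 30 degrees of turn. Its arguments: {"type":"object","properties":{"steps":{"type":"array","items":{"type":"object","properties":{"hand":{"type":"number"},"travel":{"type":"array","items":{"type":"number","minimum":-1,"maximum":1}},"rotation":{"type":"array","items":{"type":"number","minimum":-1,"maximum":1}}}}},"grip_force":{"type":"number"}},"required":["steps"]}

```bash
ls; mkdir -p pics; cat > h.py <<'E'
import numpy as np, cv2
from plant import ctrl
from scipy.spatial.transform import Rotation as R
def cloud(name,depth):
    p=ctrl.camera_params(name); T=np.array(p['extrinsics'])
    v,u=np.mgrid[0:400,0:640]
    P=np.stack([(u-p['cx'])/p['fx']*depth,(v-p['cy'])/p['fy']*depth,depth],-1)
    return P@T[:3,:3].T+T[:3,3]
def proj(name,w):
    p=ctrl.camera_params(name); T=np.array(p['extrinsics'])
    c=(np.atleast_2d(w)-T[:3,3])@T[:3,:3]
    return np.stack([c[:,0]/c[:,2]*p['fx']+p['cx'],c[:,1]/c[:,2]*p['fy']+p['cy']],-1)
def state():
    s=ctrl.get_state()
    print('t',round(s['time'],2),'pos',np.round(s['eef_pos'],4),'op',round(float(s['opening']),3),'F',np.round(s['contact_force'],1))
    print(np.round(R.from_quat(s['tcp_rot']).as_matrix(),3).tolist(),'q',np.round(s['qpos'],3))
    return s
E
python3 - <<'E'
from h import *
state()
for n in ('top','side'):
    im,d=ctrl.read_camera(n); np.save(f'{n}_d.npy',d); cv2.imwrite(f'pics/{n}0.png',im)
    p=ctrl.camera_params(n); print(n,p['fx'],np.round(p['extrinsics'],3).tolist())
E
```

```text
pics
t 0.0 pos [0.2574 0.6233 0.255 ] op 0.999 F [-1.1 -0.4 -0.1]
[[0.924, -0.001, 0.382], [-0.382, -0.002, 0.924], [-0.0, -1.0, -0.002]] q [ 1.029  0.287  1.578 -0.     1.279 -0.15 ]
top 423.6641021812543 [[-0.002, -0.988, 0.152, 0.339], [-1.0, -0.0, -0.013, -0.0], [0.013, -0.152, -0.988, 1.265], [0.0, 0.0, 0.0, 1.0]]
side 378.1444826982039 [[0.986, -0.112, 0.12, 0.4], [-0.164, -0.706, 0.689, -0.623], [0.008, -0.699, -0.715, 0.735], [0.0, 0.0, 0.0, 1.0]]
```

```bash
ls pics
```

```text
side0.png
top0.png
```

View pics/top0.png

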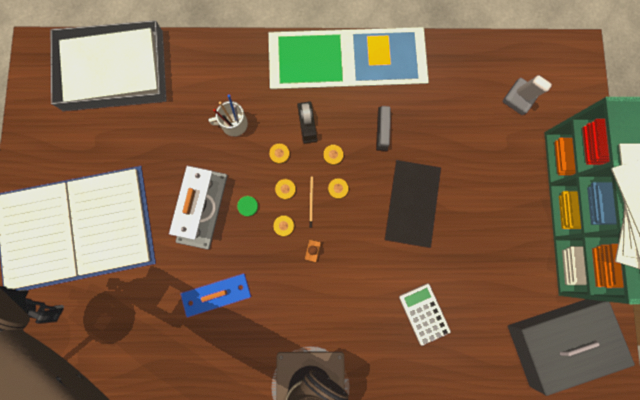

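View pics/side0.png

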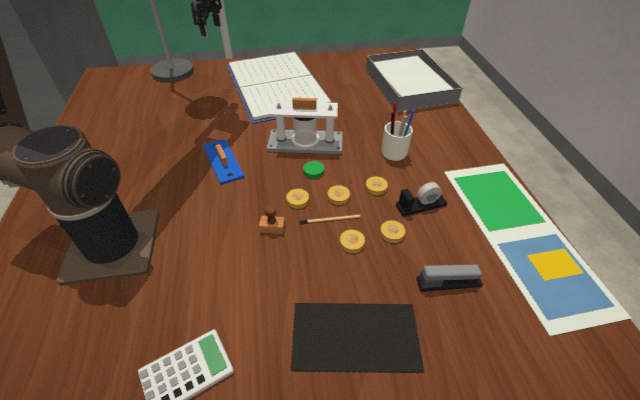

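Top view: the five yellow tokens are at (279,153), (333,154), (285,189), (338,188) and (284,226). The green look-alike is at (247,206) and I leave it alone. The silver cover sits on the magazine at about (192,203), and the blue look-alike is at (215,295). The mat is at (413,203) and the pencil at (311,200).

```bash
cat >> h.py <<'E'
def rect(pts):
    (c,wh,a)=cv2.minAreaRect(pts.astype(np.float32)*1000)
    return np.round(np.array(c),1),np.round(wh,1),round(a,2)
def tokens(name='top',d=None,verbose=True):
    im,d=ctrl.read_camera(name); W=cloud(name,d); out=[]
    for m in ctrl.masks_of(name,'token0'):
        r=m['region']&(d>0)
        if r.sum()<20: continue
        P=W[r]; med=np.median(P,0)
        top=P[abs(P[:,2]-np.median(P[:,2]))<.006]
        (cx,cy),rad=cv2.minEnclosingCircle(top[:,:2].astype(np.float32)*1000)
        ctr=top[:,:2].mean(0)
        out.append((ctr,med[2]))
        if verbose: print(name,round(m['score'],2),m['at'],'n',r.sum(),'mean',np.round(ctr,4),'circ',round(cx,1),round(cy,1),round(rad,1),'z',round(float(med[2]),4),'bgr',im[m['region']].mean(0).round())
    return out
E
python3 - <<'E'
from h import *
tokens('top'); tokens('side')
for n in ('top','side'):
  d=np.load(f'{n}_d.npy'); im=cv2.imread(f'pics/{n}0.png'); W=cloud(n,d)
  for th in ('cover','mat','magazine','pencil','stamp','mug','tape','stapler'):
    for m in ctrl.masks_of(n,th):
        r=m['region']&(d>0); P=W[r]
        if len(P)<20: continue
        print(n,th,round(m['score'],2),m['at'],'z',np.round(np.percentile(P[:,2],[2,50,98]),3),rect(P[:,:2]))
        if th=='cover':
            for lo,hi in((.12,.135),(.15,.17)):
                Q=P[(P[:,2]>lo)&(P[:,2]<hi)]
                if len(Q)>10: print('   slab',lo,len(Q),np.median(Q[:,2]),Q[:,:2].mean(0),rect(Q[:,:2]))
im=cv2.imread('pics/top0.png')[130:330,150:360]; cv2.imwrite('pics/c1.png',cv2.resize(im,None,fx=3,fy=3,interpolation=cv2.INTER_CUBIC)[:600])
E
```

```text
top 0.89 [335.2, 150.9] n 306 mean [ 0.6724 -0.0691] circ 672.8 -69.4 30.1 z 0.0156 bgr [ 50. 167. 223.]
top 0.81 [249.8, 203.3] n 339 mean [0.515  0.1878] circ 514.9 188.1 30.1 z 0.0153 bgr [ 66. 166.  57.]
top 0.66 [280.6, 154.0] n 314 mean [0.6753 0.0944] circ 675.6 93.8 30.3 z 0.0153 bgr [ 49. 163. 218.]
top 0.66 [281.9, 223.5] n 325 mean [0.4558 0.0796] circ 455.9 79.7 29.9 z 0.0155 bgr [ 54. 177. 226.]
top 0.61 [284.8, 189.7] n 348 mean [0.566  0.0759] circ 566.9 75.7 30.5 z 0.0152 bgr [ 50. 166. 217.]
side 0.96 [390.1, 232.0] n 457 mean [ 0.6725 -0.0719] circ 673.2 -69.8 30.5 z 0.0158 bgr [ 75. 152. 191.]
side 0.86 [380.4, 183.9] n 343 mean [0.6766 0.0919] circ 677.1 94.3 31.4 z 0.0157 bgr [ 73. 149. 188.]
side 0.81 [312.2, 168.7] n 289 mean [0.5151 0.1856] circ 515.9 187.5 30.7 z 0.0156 bgr [ 66. 144.  51.]
side 0.79 [297.4, 199.1] n 346 mean [0.4559 0.0772] circ 456.9 80.1 31.5 z 0.0158 bgr [ 76. 156. 195.]
side 0.74 [350.3, 241.6] n 461 mean [ 0.5683 -0.0849] circ 568.2 -82.6 30.9 z 0.0161 bgr [ 78. 158. 197.]
side 0.74 [340.3, 192.5] n 333 mean [0.567  0.0726] circ 566.9 7
[... 3869 characters left out ...]
0.016 0.019] (array([566.7,  72.2]), array([57.1, 55.2]), 30.16)
side stamp 0.16 [378.4, 184.5] z [0.004 0.016 0.019] (array([676.6,  93.1]), array([56.8, 57.8]), 66.45)
side mug 0.69 [397.8, 136.8] z [0.002 0.07  0.146] (array([815.9, 322.6]), array([283.7,  81.1]), 64.21)
side mug 0.17 [350.5, 241.1] z [0.002 0.016 0.019] (array([573.5, -82.2]), array([68.7, 60.1]), 18.86)
side tape 0.97 [420.3, 199.5] z [0.003 0.032 0.072] (array([783.8,  35.1]), array([150.8,  96.4]), 7.44)
side stapler 0.8 [446.9, 275.8] z [0.001 0.041 0.058] (array([ 765.4, -209.9]), array([ 68.4, 153.9]), 84.7)
side stapler 0.64 [303.1, 139.7] z [0.003 0.018 0.114] (array([513.7, 358.4]), array([173.1, 234.7]), 78.48)
```

View pics/c1.png

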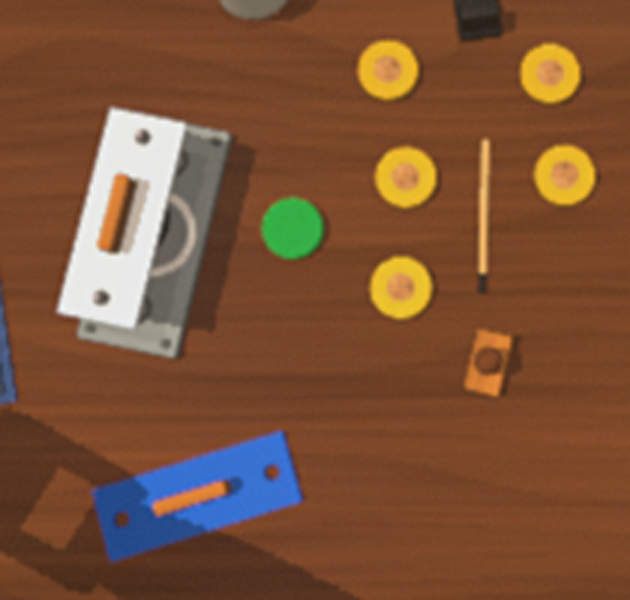

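The silver cover with the orange grip at crop (115,213) is the right one. The tokens show brass rings with cork cores, and the green disc and blue plate are decoys. Next I check the fingertip height in the side cloud while the gripper is open.

```bash
cat >> h.py <<'E'
def go(pos,yaw=None,n=None):
    """pos: target tcp; yaw: world angle (deg) of tool z (opening dir). prints rows: first rotation, then travel"""
    s=state(); M=R.from_quat(s['tcp_rot']).as_matrix(); p=np.array(s['eef_pos'])
    if yaw is None: yaw=np.degrees(np.arctan2(M[1,2],M[0,2]))
    a=np.radians(yaw); z=np.array([np.cos(a),np.sin(a),0]); y=np.array([0,0,-1.]); T=np.stack([np.cross(y,z),y,z],1)
    rv=R.from_matrix(M.T@T).as_rotvec(degrees=True)/30
    d=np.array(pos)-p
    print('dist mm',np.round(d*1000,1),'rot(units)',np.round(rv,3),'rows>=',int(np.ceil(np.linalg.norm(rv)*30/10.7)))
    t=T.T@d/0.3
    print('travel after rot (units)',np.round(t,3),'rows>=',int(np.ceil(np.linalg.norm(d)/.0625)))
E
python3 - <<'E'
from h import *
d=np.load('side_d.npy'); W=cloud('side',d)
P=W.reshape(-1,3); P=P[(d.ravel()>0)]
k=(np.hypot(P[:,0]-.258,P[:,1]-.624)<.1)&(P[:,2]>.15)&(P[:,2]<.5); Q=P[k]
print(len(Q)); 
for lo in np.arange(.2,.3,.005):
    q=Q[(Q[:,2]>=lo)&(Q[:,2]<lo+.005)]; 
    if len(q): print(round(lo,3),len(q),np.round(q.min(0),3),np.round(q.max(0),3))
go([.509,.3238,.256],78)
E
```

```text
717
0.24 5 [0.232 0.581 0.243] [0.279 0.668 0.245]
0.245 19 [0.23  0.573 0.245] [0.286 0.67  0.25 ]
0.25 21 [0.232 0.571 0.251] [0.287 0.672 0.255]
0.255 22 [0.23  0.57  0.255] [0.285 0.671 0.259]
0.26 25 [0.231 0.567 0.26 ] [0.286 0.668 0.265]
0.265 30 [0.232 0.57  0.265] [0.287 0.671 0.27 ]
0.27 23 [0.23  0.571 0.27 ] [0.285 0.666 0.275]
0.275 27 [0.231 0.568 0.275] [0.285 0.675 0.28 ]
0.28 19 [0.235 0.571 0.281] [0.29  0.672 0.285]
0.285 21 [0.231 0.569 0.285] [0.29  0.688 0.29 ]
0.29 32 [0.219 0.553 0.29 ] [0.297 0.681 0.295]
0.295 51 [0.219 0.551 0.295] [0.298 0.687 0.3  ]
t 1.1 pos [0.2577 0.6239 0.2563] op 1.001 F [ 0.2  0.1 -0.1]
[[0.924, -0.0, 0.382], [-0.382, -0.0, 0.924], [-0.0, -1.0, -0.0]] q [ 1.029  0.286  1.577  0.     1.279 -0.15 ]
dist mm [ 2.513e+02 -3.001e+02 -3.000e-01] rot(units) [ 0.    -0.348 -0.   ] rows>= 1
travel after rot (units) [ 1.027e+00  1.000e-03 -8.040e-01] rows>= 7
```

arm_command:
  steps:
    - {"hand":1,"travel":[0,0,0],"rotation":[0,-0.348,0]}
    - {"hand":1,"travel":[0.147,0,-0.115],"rotation":[0,0,0]}
    - {"hand":1,"travel":[0.147,0,-0.115],"rotation":[0,0,0]}
    - {"hand":1,"travel":[0.147,0,-0.115],"rotation":[0,0,0]}
    - {"hand":1,"travel":[0.147,0,-0.115],"rotation":[0,0,0]}
    - {"hand":1,"travel":[0.147,0,-0.115],"rotation":[0,0,0]}
    - {"hand":1,"travel":[0.147,0,-0.115],"rotation":[0,0,0]}
    - {"hand":1,"travel":[0.1,0,-0.08],"rotation":[0,0,0]}
    - {"hand":1,"travel":[0,0,0],"rotation":[0,0,0]}

```text
time: 2.22
eef_pos: [0.507, 0.3307, 0.2574]
tcp_rot: [-0.703, 0.07, -0.072, 0.705]
contact_force: [-0.3, -0.2, -0.1]
opening: 0.999
```

```bash
python3 - <<'E'
from h import *
go([.509,.3238,.156],78)
E
```

```text
t 2.23 pos [0.507  0.3307 0.2574] op 0.999 F [-0.3 -0.2 -0.1]
[[0.98, 0.004, 0.199], [-0.199, 0.003, 0.98], [0.003, -1.0, 0.003]] q [ 4.100e-01  1.320e-01  1.756e+00  1.000e-03  1.250e+00 -9.600e-01]
dist mm [   2.    -6.9 -101.4] rot(units) [-0.006  0.017  0.006] rows>= 1
travel after rot (units) [ 0.011  0.338 -0.021] rows>= 2
```

arm_command:
  steps:
    - {"hand":1,"travel":[0.011,0,-0.021],"rotation":[-0.006,0.017,0.006]}
    - {"hand":1,"travel":[0,0.12,0],"rotation":[0,0,0]}
    - {"hand":1,"travel":[0,0.12,0],"rotation":[0,0,0]}
    - {"hand":1,"travel":[0,0.06,0],"rotation":[0,0,0]}
    - {"hand":1,"travel":[0,0,0],"rotation":[0,0,0]}

```text
time: 2.85
eef_pos: [0.5075, 0.327, 0.1671]
tcp_rot: [-0.703, 0.072, -0.073, 0.704]
contact_force: [-0.0, 0.8, 0.9]
opening: 1.0
```

```bash
python3 - <<'E'
from h import *
go([.509,.3238,.156],78)
im,d=ctrl.read_camera('side');cv2.imwrite('pics/s1.png',cv2.resize(im[40:200,220:420],None,fx=3,fy=3))
E
```

```text
t 2.85 pos [0.5075 0.327  0.1671] op 1.0 F [-0.   0.8  0.9]
[[0.979, 0.002, 0.204], [-0.204, 0.002, 0.979], [0.002, -1.0, 0.002]] q [ 4.040e-01  2.180e-01  1.831e+00  1.000e-03  1.091e+00 -9.610e-01]
dist mm [  1.5  -3.2 -11.1] rot(units) [-0.004  0.007  0.003] rows>= 1
travel after rot (units) [ 0.007  0.037 -0.009] rows>= 1
```

View pics/s1.png

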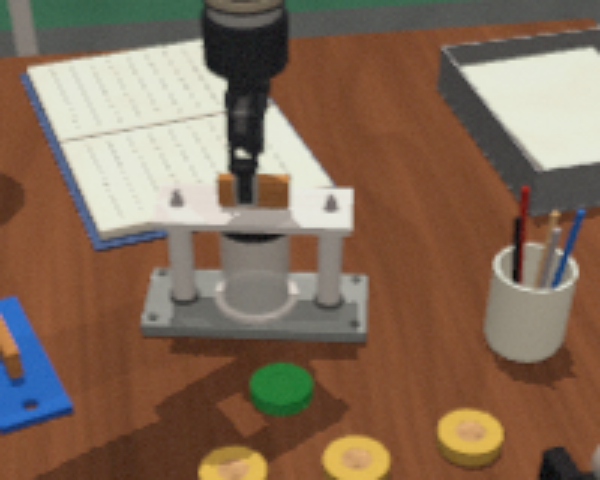

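The jaws straddle the orange grip at crop (245,188), so I go down and close.

arm_command:
  grip_force: 60
  steps:
    - {"hand":1,"travel":[0.007,0.037,-0.009],"rotation":[-0.004,0.007,0.003]}
    - {"hand":1,"travel":[0,0,-0.003],"rotation":[0,0,0]}
    - {"hand":0,"travel":[0,0,0],"rotation":[0,0,0]}
    - {"hand":0,"travel":[0,0,0],"rotation":[0,0,0]}
    - {"hand":0,"travel":[0,0,0],"rotation":[0,0,0]}
    - {"hand":0,"travel":[0,0,0],"rotation":[0,0,0]}
    - {"hand":0,"travel":[0,0,0],"rotation":[0,0,0]}
    - {"hand":0,"travel":[0,0,0],"rotation":[0,0,0]}

```text
time: 3.9
eef_pos: [0.5119, 0.324, 0.1614]
tcp_rot: [-0.702, 0.071, -0.077, 0.705]
contact_force: [0.4, -0.1, 0.6]
opening: 0.148
```

```bash
python3 - <<'E'
from h import *
go([.509,.3238,.156],78)
E
```

```text
t 3.9 pos [0.5119 0.324  0.1614] op 0.148 F [ 0.4 -0.1  0.6]
[[0.978, 0.009, 0.208], [-0.208, 0.003, 0.978], [0.008, -1.0, 0.005]] q [ 3.970e-01  2.250e-01  1.833e+00 -1.000e-03  1.074e+00 -9.640e-01]
dist mm [-2.9 -0.2 -5.4] rot(units) [-0.01   0.     0.016] rows>= 1
travel after rot (units) [-0.009  0.018 -0.002] rows>= 1
```

arm_command:
  steps:
    - {"hand":0,"travel":[0,-0.05,0],"rotation":[0,0,0]}
    - {"hand":0,"travel":[0,-0.1,0],"rotation":[0,0,0]}
    - {"hand":0,"travel":[0,-0.15,0],"rotation":[0,0,0]}
    - {"hand":0,"travel":[0,-0.1,0],"rotation":[0,0,0]}
    - {"hand":0,"travel":[0,0,0],"rotation":[0,0,0]}

```text
time: 4.53
eef_pos: [0.5086, 0.3229, 0.2827]
tcp_rot: [-0.703, 0.073, -0.074, 0.704]
contact_force: [0.2, 0.7, -3.1]
opening: 0.152
```

```bash
python3 - <<'E'
from h import *
go([.526,-.310,.27],80)
im,d=ctrl.read_camera('side');cv2.imwrite('pics/s2.png',im)
E
```

```text
t 4.53 pos [0.5086 0.3229 0.2827] op 0.152 F [ 0.2  0.7 -3.1]
[[0.978, 0.002, 0.208], [-0.208, 0.001, 0.978], [0.002, -1.0, 0.001]] q [ 0.397  0.108  1.735 -0.     1.297 -0.964]
dist mm [  17.4 -632.9  -12.7] rot(units) [-0.002 -0.066  0.003] rows>= 1
travel after rot (units) [ 0.423  0.042 -2.068] rows>= 11
```

View pics/s2.png

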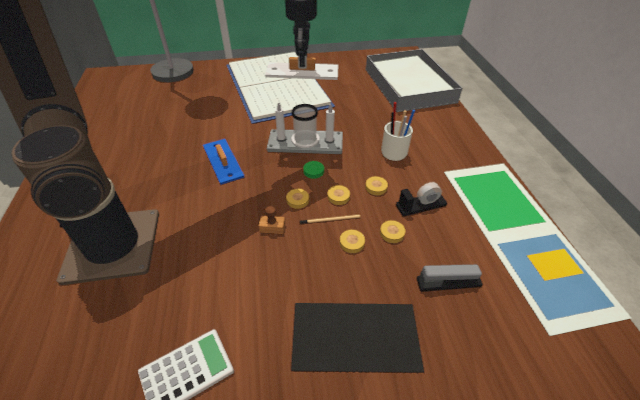

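The plate hangs level in the jaws at (302,68). I carry it to the mat.

arm_command:
  steps:
    - {"hand":0,"travel":[0,0,0],"rotation":[0,-0.066,0]}
    - {"hand":0,"travel":[0.035,0.003,-0.172],"rotation":[0,0,0]}
    - {"hand":0,"travel":[0.035,0.003,-0.172],"rotation":[0,0,0]}
    - {"hand":0,"travel":[0.035,0.003,-0.172],"rotation":[0,0,0]}
    - {"hand":0,"travel":[0.035,0.003,-0.172],"rotation":[0,0,0]}
    - {"hand":0,"travel":[0.035,0.003,-0.172],"rotation":[0,0,0]}
    - {"hand":0,"travel":[0.035,0.003,-0.172],"rotation":[0,0,0]}
    - {"hand":0,"travel":[0.035,0.003,-0.172],"rotation":[0,0,0]}
    - {"hand":0,"travel":[0.035,0.003,-0.172],"rotation":[0,0,0]}
    - {"hand":0,"travel":[0.035,0.003,-0.172],"rotation":[0,0,0]}
    - {"hand":0,"travel":[0.035,0.003,-0.172],"rotation":[0,0,0]}
    - {"hand":0,"travel":[0.035,0.003,-0.172],"rotation":[0,0,0]}
    - {"hand":0,"travel":[0.02,0,-0.1],"rotation":[0,0,0]}
    - {"hand":0,"travel":[0,0,0],"rotation":[0,0,0]}

```text
time: 6.32
eef_pos: [0.5179, -0.3031, 0.2383]
tcp_rot: [-0.702, 0.071, -0.038, 0.707]
contact_force: [-0.5, 0.8, -3.0]
opening: 0.156
```

```bash
python3 - <<'E'
from h import *
go([.5255,-.310,.07],80)
im,d=ctrl.read_camera('top');np.save('top1.npy',d);cv2.imwrite('pics/t1.png',im)
W=cloud('top',d)
# magazine
c=np.array([.509,.324]); dx=W[...,:2]-c
a=np.radians(-12.); ex=np.array([np.cos(a),np.sin(a)]); ey=np.array([-ex[1],ex[0]])
lx=dx@ex; ly=dx@ey
for nm,sgn in(('pillar+',1),('pillar-',-1)):
    m=(abs(lx-sgn*.075)<.02)&(abs(ly)<.02)&(W[...,2]>.11)&(d>0)
    P=W[m]; t=P[P[:,2]<.123]; pin=P[P[:,2]>.125]
    print(nm,len(t),len(pin),np.round(t[:,:2].mean(0),4),cv2.minEnclosingCircle(t[:,:2].astype(np.float32)*1000),np.round(pin.mean(0),4) if len(pin) else '',P[:,2].max())
m=(np.hypot(lx,ly)<.045)&(W[...,2]>.112)&(d>0); P=W[m]
print('rim',len(P),np.median(P[:,2]),cv2.minEnclosingCircle(P[:,:2].astype(np.float32)*1000),P[:,:2].mean(0))
cv2.imwrite('pics/t1c.png',cv2.resize(im[150:260,150:260],None,fx=5,fy=5,interpolation=cv2.INTER_CUBIC))
E
```

```text
t 6.33 pos [ 0.5179 -0.3031  0.2383] op 0.156 F [-0.5  0.8 -3. ]
[[0.987, -0.046, 0.154], [-0.154, 0.011, 0.988], [-0.047, -0.999, 0.004]] q [-0.691  0.161  1.759 -0.022  1.264 -2.1  ]
dist mm [   7.6   -6.9 -168.3] rot(units) [-0.006  0.038 -0.089] rows>= 1
travel after rot (units) [ 0.029  0.561 -0.018] rows>= 3
pillar+ 47 19 [0.5815 0.3068] ((582.7598266601562, 308.62945556640625), 12.376014709472656) [0.5816 0.3073 0.1351] 0.14393784455973146
pillar- 50 19 [0.4359 0.3371] ((435.849365234375, 340.0798034667969), 12.546826362609863) [0.4358 0.3379 0.1355] 0.1422747091526284
rim 237 0.117332590741978 ((508.35028076171875, 324.4737854003906), 39.432621002197266) [0.50973651 0.32574096]
```

View pics/t1.png

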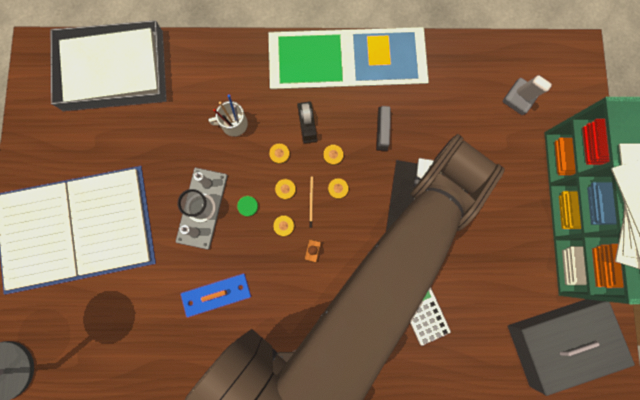

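View pics/t1c.png

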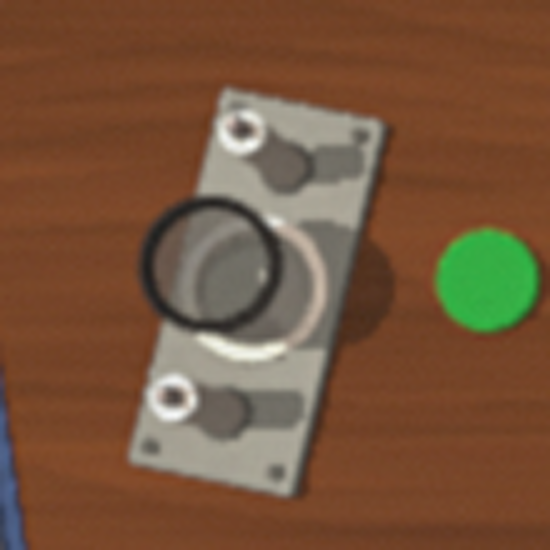

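arm_command:
  steps:
    - {"hand":0,"travel":[0,0,0],"rotation":[-0.006,0.038,-0.089]}
    - {"hand":0,"travel":[0.029,0.14,-0.018],"rotation":[0,0,0]}
    - {"hand":0,"travel":[0,0.14,0],"rotation":[0,0,0]}
    - {"hand":0,"travel":[0,0.14,0],"rotation":[0,0,0]}
    - {"hand":0,"travel":[0,0.09,0],"rotation":[0,0,0]}
    - {"hand":0,"travel":[0,0,0],"rotation":[0,0,0]}

```text
time: 7.12
eef_pos: [0.5238, -0.2981, 0.0759]
tcp_rot: [-0.701, 0.06, -0.055, 0.708]
contact_force: [-0.1, -0.0, -3.4]
opening: 0.146
```

```bash
python3 - <<'E'
from h import *
go([.5255,-.310,.05],80)
im,d=ctrl.read_camera('side');cv2.imwrite('pics/s3.png',im)
W=cloud('side',d); P=W[d>0]; k=(abs(P[:,0]-.525)<.14)&(abs(P[:,1]+.31)<.07)&(P[:,2]>.012)&(P[:,2]<.05)
print(np.percentile(P[k][:,2],[5,50,95]),rect(P[k][:,:2]))
m=ctrl.masks_of('side','cover')[0]; Q=W[m['region']&(d>0)]; print(m['score'],m['at'],np.percentile(Q[:,2],[5,25,50,75,95]))
E
```

```text
t 7.12 pos [ 0.5238 -0.2981  0.0759] op 0.146 F [-0.1 -0.  -3.4]
[[0.987, -0.007, 0.163], [-0.163, 0.01, 0.987], [-0.008, -1.0, 0.009]] q [-0.687  0.343  1.866  0.004  0.945 -2.097]
dist mm [  1.7 -11.9 -25.9] rot(units) [-0.017  0.021 -0.016] rows>= 1
travel after rot (units) [ 0.012  0.086 -0.038] rows>= 1
[0.03816105 0.04158016 0.04422146] (array([ 522. , -296.6]), array([ 72. , 190.2]), 80.87)
0.88 [347.4, 319.4] [0.03761724 0.04044836 0.04174613 0.04310632 0.07040763]
```

View pics/s3.png

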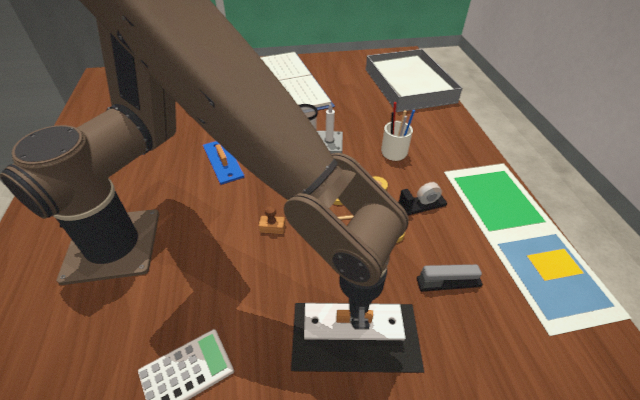

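arm_command:
  steps:
    - {"hand":0,"travel":[0.02,0,-0.043],"rotation":[-0.017,0.021,-0.016]}
    - {"hand":0,"travel":[0,0.04,0],"rotation":[0,0,0]}
    - {"hand":0,"travel":[0,0.03,0],"rotation":[0,0,0]}
    - {"hand":0,"travel":[0,0,0],"rotation":[0,0,0]}

```text
time: 7.72
eef_pos: [0.5326, -0.3168, 0.0619]
tcp_rot: [0.708, -0.057, 0.067, -0.701]
contact_force: [0.4, 0.1, -3.7]
opening: 0.147
```

```bash
python3 - <<'E'
from h import *
go([.5265,-.310,.047],80)
im,d=ctrl.read_camera('side')
W=cloud('side',d); P=W[d>0]; k=(abs(P[:,0]-.525)<.14)&(abs(P[:,1]+.31)<.07)&(P[:,2]>.009)&(P[:,2]<.05)
print(np.percentile(P[k][:,2],[5,50,95]),rect(P[k][:,:2]))
E
```

```text
t 7.72 pos [ 0.5326 -0.3168  0.0619] op 0.147 F [ 0.4  0.1 -3.7]
[[0.985, 0.013, 0.175], [-0.175, -0.011, 0.985], [0.014, -1.0, -0.008]] q [-0.7    0.384  1.841 -0.     0.9   -2.095]
dist mm [ -6.1   6.8 -14.9] rot(units) [ 0.016 -0.002  0.027] rows>= 1
travel after rot (units) [-0.024  0.05   0.019] rows>= 1
[0.02451388 0.02761218 0.03033396] (array([ 531.4, -316.1]), array([ 72. , 190.2]), 79.83)
```

arm_command:
  steps:
    - {"hand":0,"travel":[-0.02,0.02,0.016],"rotation":[0.016,0,0.027]}
    - {"hand":0,"travel":[0,0.015,0],"rotation":[0,0,0]}
    - {"hand":0,"travel":[0,0,0],"rotation":[0,0,0]}

```text
time: 8.15
eef_pos: [0.5274, -0.3106, 0.0509]
tcp_rot: [-0.704, 0.062, -0.062, 0.705]
contact_force: [0.2, -0.2, -3.6]
opening: 0.146
```

```bash
python3 - <<'E'
from h import *
go([.5265,-.310,.047],80)
im,d=ctrl.read_camera('side')
W=cloud('side',d); P=W[d>0]; k=(abs(P[:,0]-.525)<.14)&(abs(P[:,1]+.31)<.07)&(P[:,2]>.009)&(P[:,2]<.05)
print(np.percentile(P[k][:,2],[5,50,95]),rect(P[k][:,:2]))
E
```

```text
t 8.15 pos [ 0.5274 -0.3106  0.0509] op 0.146 F [ 0.2 -0.2 -3.6]
[[0.985, -0.0, 0.174], [-0.174, 0.0, 0.985], [-0.0, -1.0, 0.0]] q [-0.698  0.394  1.853  0.     0.896 -2.093]
dist mm [-0.9  0.6 -3.9] rot(units) [-0.001 -0.001 -0.001] rows>= 1
travel after rot (units) [-0.003  0.013  0.001] rows>= 1
[0.0138271  0.01687332 0.04177382] (array([ 525.7, -308.9]), array([ 72.5, 189.9]), 79.9)
```

arm_command:
  steps:
    - {"hand":0,"travel":[0,0.012,0],"rotation":[0,0,0]}
    - {"hand":0,"travel":[0,0.003,0],"rotation":[0,0,0]}

```text
time: 8.45
eef_pos: [0.5278, -0.311, 0.0471]
tcp_rot: [0.705, -0.062, 0.062, -0.704]
contact_force: [-2.4, 1.6, -1.3]
opening: 0.151
```

```bash
python3 - <<'E'
from h import *
go([.5265,-.310,.047],80)
E
```

```text
t 8.45 pos [ 0.5278 -0.311   0.0471] op 0.151 F [-2.4  1.6 -1.3]
[[0.985, 0.0, 0.174], [-0.174, -0.0, 0.985], [0.0, -1.0, -0.0]] q [-0.698  0.4    1.853 -0.     0.888 -2.094]
dist mm [-1.3  1.  -0.1] rot(units) [ 0.001 -0.001  0.001] rows>= 1
travel after rot (units) [-0.005  0.     0.002] rows>= 1
```

Contact has begun (vertical force fell from -3.6 to -1.3 N), so I press down very slightly, release and rise.

arm_command:
  steps:
    - {"hand":0,"travel":[0,0.004,0],"rotation":[0,0,0]}
    - {"hand":1,"travel":[0,0,0],"rotation":[0,0,0]}
    - {"hand":1,"travel":[0,0,0],"rotation":[0,0,0]}
    - {"hand":1,"travel":[0,0,0],"rotation":[0,0,0]}
    - {"hand":1,"travel":[0,0,0],"rotation":[0,0,0]}
    - {"hand":1,"travel":[0,-0.1,0],"rotation":[0,0,0]}
    - {"hand":1,"travel":[0,-0.15,0],"rotation":[0,0,0]}
    - {"hand":1,"travel":[0,-0.15,0],"rotation":[0,0,0]}
    - {"hand":1,"travel":[0,0,0],"rotation":[0,0,0]}

```text
time: 9.57
eef_pos: [0.5289, -0.3119, 0.1713]
tcp_rot: [0.705, -0.061, 0.063, -0.703]
contact_force: [0.2, -0.9, -0.3]
opening: 1.001
```

```bash
cat >> h.py <<'E'
def coveronmat(name='side'):
    im,d=ctrl.read_camera(name)
    W=cloud(name,d); P=W[d>0]; k=(abs(P[:,0]-.525)<.14)&(abs(P[:,1]+.31)<.08)&(P[:,2]>.009)
    q=P[k]; pl=q[q[:,2]<.017]; bl=q[(q[:,2]>.038)&(q[:,2]<.05)]
    print(name,'plate',np.median(pl[:,2]),rect(pl[:,:2]),'block',np.round(np.median(bl[:,2]),4),len(bl),rect(bl[:,:2]))
    return im
E
python3 - <<'E'
from h import *
coveronmat(); t=tokens('top')
s=go([.5683,-.0835,.20])
E
```

```text
side plate 0.012181411936728725 (array([ 526.4, -309.5]), array([ 71.9, 190.1]), 79.99) block 0.0436 272 (array([ 526. , -310.2]), array([13.6, 67.6]), 80.14)
top 0.83 [337.0, 187.5] n 313 mean [ 0.5682 -0.0828] circ 568.4 -82.6 30.5 z 0.0155 bgr [ 51. 171. 224.]
top 0.83 [248.6, 205.7] n 322 mean [0.515  0.1872] circ 514.8 188.1 30.1 z 0.0154 bgr [ 67. 169.  54.]
top 0.79 [281.2, 223.9] n 330 mean [0.4553 0.0801] circ 455.8 79.8 30.0 z 0.0156 bgr [ 53. 175. 223.]
top 0.73 [279.8, 153.0] n 318 mean [0.6758 0.095 ] circ 676.1 94.4 30.6 z 0.0157 bgr [ 50. 166. 221.]
top 0.72 [336.4, 152.7] n 316 mean [ 0.6728 -0.0689] circ 672.8 -69.0 30.1 z 0.0155 bgr [ 50. 166. 222.]
top 0.59 [286.6, 192.3] n 266 mean [0.5652 0.0769] circ 565.8 76.8 28.4 z 0.0155 bgr [ 54. 175. 228.]
t 9.72 pos [ 0.5261 -0.3097  0.165 ] op 1.0 F [ 0.2 -0.2 -0.2]
[[0.985, -0.005, 0.174], [-0.174, 0.004, 0.985], [-0.006, -1.0, 0.003]] q [-0.698  0.239  1.81   0.     1.1   -2.093]
dist mm [ 42.2 226.2  35. ] rot(units) [-0.006  0.    -0.011] rows>= 1
travel after rot (units) [ 0.007 -0.117  0.767] rows>= 4
```

The cover lies at (526,-310) mm, square on the mat with its plate top at 12 mm. Now to the first token A at (568,-83).

arm_command:
  grip_force: 40
  steps:
    - {"hand":1,"travel":[0.001,-0.03,0.18],"rotation":[0,0,0]}
    - {"hand":1,"travel":[0.002,-0.03,0.18],"rotation":[0,0,0]}
    - {"hand":1,"travel":[0.002,-0.03,0.18],"rotation":[0,0,0]}
    - {"hand":1,"travel":[0.002,-0.02,0.18],"rotation":[0,0,0]}
    - {"hand":1,"travel":[0,0,0.04],"rotation":[0,0,0]}
    - {"hand":1,"travel":[0,0,0],"rotation":[0,0,0]}

```text
time: 10.48
eef_pos: [0.5639, -0.0785, 0.1867]
tcp_rot: [-0.7, 0.072, -0.054, 0.708]
contact_force: [0.1, -0.2, 0.1]
opening: 1.002
```

```bash
python3 - <<'E'
from h import *
s=go([.5683,-.0826,.06],78)
E
```

```text
t 10.47 pos [ 0.5639 -0.0785  0.1867] op 1.002 F [ 0.1 -0.2  0.1]
[[0.984, -0.025, 0.178], [-0.177, 0.013, 0.984], [-0.027, -1.0, 0.009]] q [-0.318  0.136  1.886  0.005  1.147 -1.713]
dist mm [   4.4   -4.1 -126.7] rot(units) [-0.016  0.059 -0.052] rows>= 1
travel after rot (units) [ 0.017  0.422 -0.01 ] rows>= 3
```

arm_command:
  steps:
    - {"hand":1,"travel":[0.016,0,-0.01],"rotation":[-0.016,0.059,-0.05]}
    - {"hand":1,"travel":[0,0.14,0],"rotation":[0,0,0]}
    - {"hand":1,"travel":[0,0.15,0],"rotation":[0,0,0]}
    - {"hand":1,"travel":[0,0.1,0],"rotation":[0,0,0]}
    - {"hand":1,"travel":[0,0,0],"rotation":[0,0,0]}

```text
time: 11.1
eef_pos: [0.568, -0.091, 0.065]
tcp_rot: [0.704, -0.078, 0.08, -0.701]
contact_force: [0.4, -0.6, 0.1]
opening: 0.998
```

```bash
python3 - <<'E'
from h import *
s=go([.5683,-.0826,.026],78)
im,d=ctrl.read_camera('side');cv2.imwrite('pics/s4.png',cv2.resize(im[120:320,220:480],None,fx=3,fy=3))
E
```

```text
t 11.1 pos [ 0.568 -0.091  0.065] op 0.998 F [ 0.4 -0.6  0.1]
[[0.975, 0.002, 0.223], [-0.223, -0.004, 0.975], [0.003, -1.0, -0.003]] q [-0.334  0.302  1.944 -0.004  0.892 -1.678]
dist mm [  0.3   8.4 -39. ] rot(units) [ 0.006 -0.029  0.006] rows>= 1
travel after rot (units) [-0.005  0.13   0.028] rows>= 1
```

View pics/s4.png

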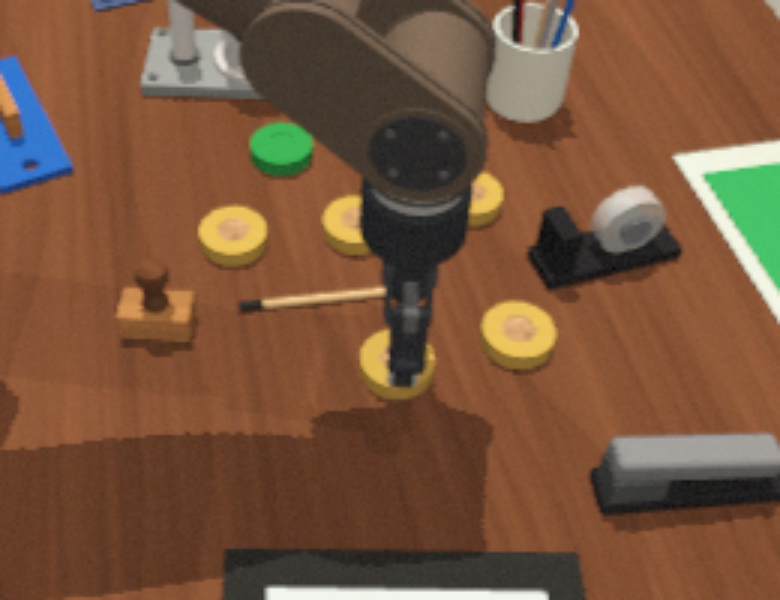

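arm_command:
  steps:
    - {"hand":1,"travel":[-0.003,0,0.026],"rotation":[0.006,-0.029,0.006]}
    - {"hand":1,"travel":[0,0,0],"rotation":[0,0,0]}
    - {"hand":1,"travel":[0,0.06,0],"rotation":[0,0,0]}
    - {"hand":1,"travel":[0,0.05,0],"rotation":[0,0,0]}
    - {"hand":1,"travel":[0,0,0],"rotation":[0,0,0]}

```text
time: 11.78
eef_pos: [0.5735, -0.0849, 0.0363]
tcp_rot: [0.704, -0.07, 0.078, -0.702]
contact_force: [-0.4, -0.0, 0.4]
opening: 0.998
```

```bash
python3 - <<'E'
from h import *
s=go([.5683,-.0826,.026],78)
E
```

```text
t 11.78 pos [ 0.5735 -0.0849  0.0363] op 0.998 F [-0.4 -0.   0.4]
[[0.978, 0.011, 0.208], [-0.208, -0.004, 0.978], [0.012, -1.0, -0.002]] q [-0.322  0.354  1.942 -0.     0.833 -1.683]
dist mm [ -5.2   2.3 -10.3] rot(units) [ 0.003 -0.     0.023] rows>= 1
travel after rot (units) [-0.018  0.034  0.004] rows>= 1
```

arm_command:
  steps:
    - {"hand":1,"travel":[-0.018,0.032,0.004],"rotation":[0.003,0,0.023]}
    - {"hand":1,"travel":[0,0,0],"rotation":[0,0,0]}

```text
time: 12.02
eef_pos: [0.5678, -0.0823, 0.0254]
tcp_rot: [-0.703, 0.075, -0.073, 0.703]
contact_force: [-1.1, -0.4, -1.1]
opening: 0.999
```

```bash
python3 - <<'E'
from h import *
for i in range(4):
    s=ctrl.get_state(); print(s['time'],np.round(s['eef_pos'],4)); ctrl.read_camera('side')
s=go([.5683,-.0826,.026],78)
E
```

```text
12.025 [ 0.5678 -0.0823  0.0254]
12.075 [ 0.5687 -0.0826  0.0262]
12.125 [ 0.5691 -0.0828  0.0267]
12.175 [ 0.5694 -0.0829  0.0271]
t 12.22 pos [ 0.5696 -0.083   0.0273] op 0.999 F [-0.5 -0.5 -0.9]
[[0.978, 0.002, 0.208], [-0.208, -0.001, 0.978], [0.002, -1.0, -0.0]] q [-0.321  0.366  1.948 -0.     0.826 -1.682]
dist mm [-1.3  0.4 -1.3] rot(units) [ 0.001 -0.     0.004] rows>= 1
travel after rot (units) [-0.004  0.004  0.   ] rows>= 1
```

arm_command:
  steps:
    - {"hand":0,"travel":[-0.004,0.003,0],"rotation":[0,0,0]}
    - {"hand":0,"travel":[0,0,0],"rotation":[0,0,0]}
    - {"hand":0,"travel":[0,0,0],"rotation":[0,0,0]}
    - {"hand":0,"travel":[0,0,0],"rotation":[0,0,0]}
    - {"hand":0,"travel":[0,0,0],"rotation":[0,0,0]}

```text
time: 12.85
eef_pos: [0.5689, -0.0829, 0.0274]
tcp_rot: [0.704, -0.073, 0.075, -0.703]
contact_force: [-0.2, -0.1, -0.2]
opening: 0.679
```

```bash
python3 - <<'E'
from h import *
s=go([.5683,-.0826,.026],78)
im,d=ctrl.read_camera('side');cv2.imwrite('pics/s5.png',cv2.resize(im[200:270,300:420],None,fx=5,fy=5))
E
```

```text
t 12.85 pos [ 0.5689 -0.0829  0.0274] op 0.679 F [-0.2 -0.1 -0.2]
[[0.978, 0.004, 0.208], [-0.208, -0.001, 0.978], [0.004, -1.0, -0.0]] q [-0.321  0.364  1.95   0.     0.824 -1.682]
dist mm [-0.6  0.3 -1.4] rot(units) [ 0.001 -0.     0.007] rows>= 1
travel after rot (units) [-0.002  0.005  0.001] rows>= 1
```

View pics/s5.png

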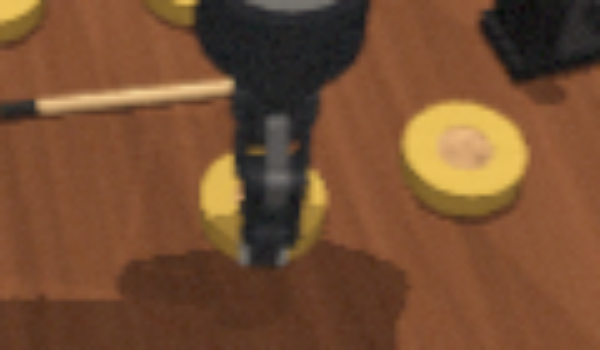

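The jaws grip the token centrally at crop (265,200), with opening 0.68. I lift it and go to the mouth.

arm_command:
  steps:
    - {"hand":0,"travel":[0,-0.18,0],"rotation":[0,0,0]}
    - {"hand":0,"travel":[0,-0.19,0],"rotation":[0,0,0]}
    - {"hand":0,"travel":[0,-0.19,0],"rotation":[0,0,0]}
    - {"hand":0,"travel":[0,-0.08,0],"rotation":[0,0,0]}
    - {"hand":0,"travel":[0,0,0],"rotation":[0,0,0]}

```text
time: 13.52
eef_pos: [0.5667, -0.0823, 0.2219]
tcp_rot: [-0.703, 0.075, -0.073, 0.703]
contact_force: [0.1, 0.4, -1.1]
opening: 0.68
```

```bash
python3 - <<'E'
from h import *
s=go([.5092,.3243,.22],78)
E
```

```text
t 13.53 pos [ 0.5667 -0.0823  0.2219] op 0.68 F [ 0.1  0.4 -1.1]
[[0.978, -0.003, 0.208], [-0.208, 0.001, 0.978], [-0.003, -1.0, 0.0]] q [-0.321  0.095  1.863 -0.     1.186 -1.682]
dist mm [-57.5 406.6  -1.9] rot(units) [-0.001 -0.001 -0.005] rows>= 1
travel after rot (units) [-0.469  0.006  1.286] rows>= 7
```

arm_command:
  steps:
    - {"hand":0,"travel":[-0.059,-0.006,0.161],"rotation":[0,0,0]}
    - {"hand":0,"travel":[-0.059,-0.006,0.161],"rotation":[0,0,0]}
    - {"hand":0,"travel":[-0.059,-0.006,0.161],"rotation":[0,0,0]}
    - {"hand":0,"travel":[-0.059,-0.006,0.161],"rotation":[0,0,0]}
    - {"hand":0,"travel":[-0.059,-0.006,0.161],"rotation":[0,0,0]}
    - {"hand":0,"travel":[-0.059,-0.006,0.161],"rotation":[0,0,0]}
    - {"hand":0,"travel":[-0.059,-0.006,0.161],"rotation":[0,0,0]}
    - {"hand":0,"travel":[-0.059,-0.006,0.161],"rotation":[0,0,0]}
    - {"hand":0,"travel":[-0.01,0,0.03],"rotation":[0,0,0]}
    - {"hand":0,"travel":[0,0,0],"rotation":[0,0,0]}

```text
time: 14.78
eef_pos: [0.4979, 0.3442, 0.2128]
tcp_rot: [0.707, -0.087, 0.063, -0.699]
contact_force: [0.0, -0.2, -0.5]
opening: 0.676
```

```bash
python3 - <<'E'
from h import *
s=go([.5092,.3243,.17],78)
E
```

```text
t 14.78 pos [0.4979 0.3442 0.2128] op 0.676 F [ 0.  -0.2 -0.5]
[[0.977, -0.035, 0.212], [-0.212, -0.007, 0.977], [-0.033, -0.999, -0.014]] q [ 0.434  0.189  1.775  0.009  1.212 -0.926]
dist mm [ 11.3 -19.9 -42.8] rot(units) [ 0.026 -0.008 -0.063] rows>= 1
travel after rot (units) [ 0.051  0.143 -0.057] rows>= 1
```

arm_command:
  steps:
    - {"hand":0,"travel":[0.045,0,-0.05],"rotation":[0.026,-0.008,-0.06]}
    - {"hand":0,"travel":[0,0,0],"rotation":[0,0,0]}
    - {"hand":0,"travel":[0,0.08,0],"rotation":[0,0,0]}
    - {"hand":0,"travel":[0,0,0],"rotation":[0,0,0]}

```text
time: 15.28
eef_pos: [0.5095, 0.3201, 0.1866]
tcp_rot: [0.704, -0.077, 0.076, -0.702]
contact_force: [1.1, 0.0, -1.3]
opening: 0.679
```

```bash
python3 - <<'E'
from h import *
s=go([.5092,.3243,.158],78)
E
```

```text
t 15.28 pos [0.5095 0.3201 0.1866] op 0.679 F [ 1.1  0.  -1.3]
[[0.977, -0.001, 0.215], [-0.215, -0.002, 0.977], [-0.001, -1.0, -0.002]] q [ 3.930e-01  1.940e-01  1.820e+00 -1.000e-03  1.129e+00 -9.610e-01]
dist mm [ -0.3   4.2 -28.6] rot(units) [ 0.003 -0.013 -0.002] rows>= 1
travel after rot (units) [-0.004  0.095  0.013] rows>= 1
```

arm_command:
  steps:
    - {"hand":0,"travel":[-0.004,0.03,0.013],"rotation":[0.003,-0.013,0]}
    - {"hand":0,"travel":[0,0.06,0],"rotation":[0,0,0]}
    - {"hand":0,"travel":[0,0,0],"rotation":[0,0,0]}
    - {"hand":0,"travel":[0,0,0],"rotation":[0,0,0]}

```text
time: 15.78
eef_pos: [0.5106, 0.3242, 0.1602]
tcp_rot: [-0.703, 0.073, -0.075, 0.704]
contact_force: [0.9, -0.8, -1.2]
opening: 0.68
```

```bash
python3 - <<'E'
from h import *
im,d=ctrl.read_camera('side');cv2.imwrite('pics/s6.png',cv2.resize(im[60:180,240:380],None,fx=5,fy=5,interpolation=cv2.INTER_CUBIC))
im,d=ctrl.read_camera('top');cv2.imwrite('pics/t6.png',cv2.resize(im[150:260,150:260],None,fx=5,fy=5,interpolation=cv2.INTER_CUBIC))
s=go([.5092,.3243,.143],78)
E
```

```text
t 15.88 pos [0.5104 0.3241 0.1601] op 0.678 F [-0.2  0.4 -1.3]
[[0.978, 0.002, 0.209], [-0.209, 0.002, 0.978], [0.002, -1.0, 0.002]] q [ 3.980e-01  2.280e-01  1.833e+00  1.000e-03  1.079e+00 -9.630e-01]
dist mm [ -1.2   0.2 -17.1] rot(units) [-0.004 -0.002  0.003] rows>= 1
travel after rot (units) [-0.004  0.057 -0.   ] rows>= 1
```

View pics/s6.png

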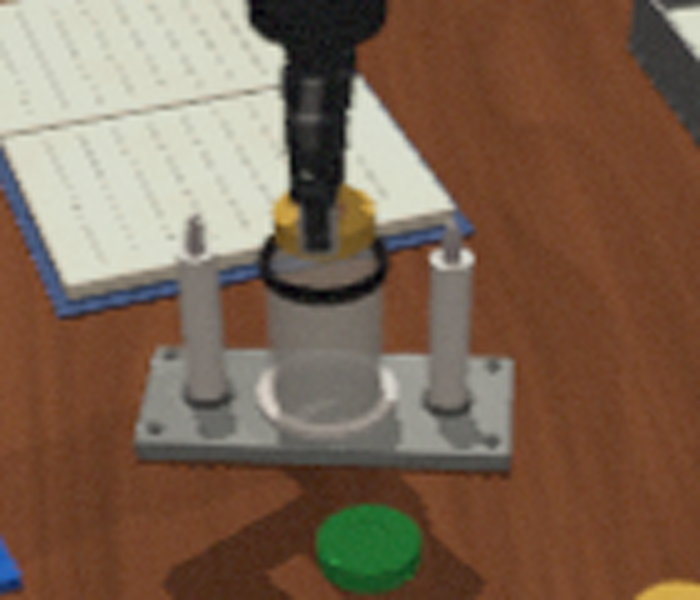

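View pics/t6.png

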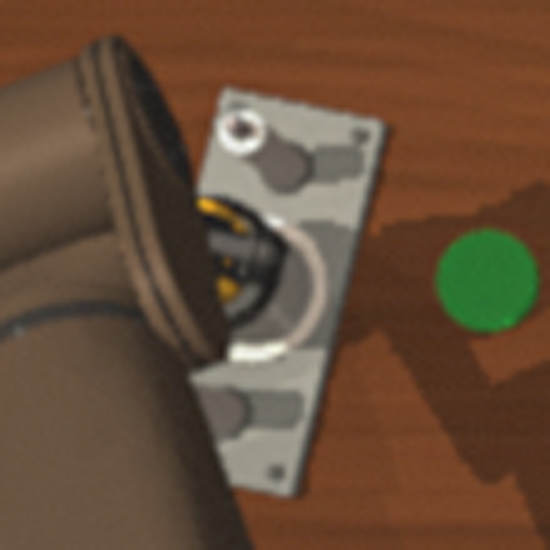

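The token at crop (323,215) sits level and centred over the black rim. I lower it into the funnel.

arm_command:
  steps:
    - {"hand":0,"travel":[-0.004,0.025,0],"rotation":[0,0,0]}
    - {"hand":0,"travel":[0,0.02,0],"rotation":[0,0,0]}
    - {"hand":0,"travel":[0,0.008,0],"rotation":[0,0,0]}
    - {"hand":0,"travel":[0,0,0],"rotation":[0,0,0]}

```text
time: 16.38
eef_pos: [0.5093, 0.3247, 0.1435]
tcp_rot: [-0.702, 0.073, -0.075, 0.704]
contact_force: [-0.1, 0.1, -0.1]
opening: 0.682
```

```bash
python3 - <<'E'
from h import *
s=go([.5092,.3243,.143],78)
E
```

```text
t 16.38 pos [0.5093 0.3247 0.1435] op 0.682 F [-0.1  0.1 -0.1]
[[0.978, 0.003, 0.208], [-0.208, 0.002, 0.978], [0.002, -1.0, 0.002]] q [ 3.990e-01  2.460e-01  1.844e+00  1.000e-03  1.048e+00 -9.620e-01]
dist mm [-0.1 -0.4 -0.5] rot(units) [-0.005 -0.001  0.005] rows>= 1
travel after rot (units) [-0.     0.002 -0.001] rows>= 1
```

arm_command:
  steps:
    - {"hand":0,"travel":[0,0.009,0],"rotation":[-0.005,0,0.005]}
    - {"hand":0,"travel":[0,0,0],"rotation":[0,0,0]}

```text
time: 16.62
eef_pos: [0.5095, 0.3247, 0.1409]
tcp_rot: [0.703, -0.074, 0.074, -0.703]
contact_force: [0.0, 0.6, -1.1]
opening: 0.674
```

```bash
python3 - <<'E'
from h import *
s=go([.5092,.3243,.140],78)
im,d=ctrl.read_camera('side');cv2.imwrite('pics/s7.png',cv2.resize(im[60:180,240:380],None,fx=5,fy=5,interpolation=cv2.INTER_CUBIC))
E
```

```text
t 16.62 pos [0.5095 0.3247 0.1409] op 0.674 F [ 0.   0.6 -1.1]
[[0.978, -0.0, 0.208], [-0.208, -0.0, 0.978], [-0.0, -1.0, -0.0]] q [ 0.4    0.251  1.843 -0.     1.047 -0.961]
dist mm [-0.3 -0.4 -0.9] rot(units) [ 0.    -0.001 -0.   ] rows>= 1
travel after rot (units) [-0.001  0.003 -0.002] rows>= 1
```

View pics/s7.png

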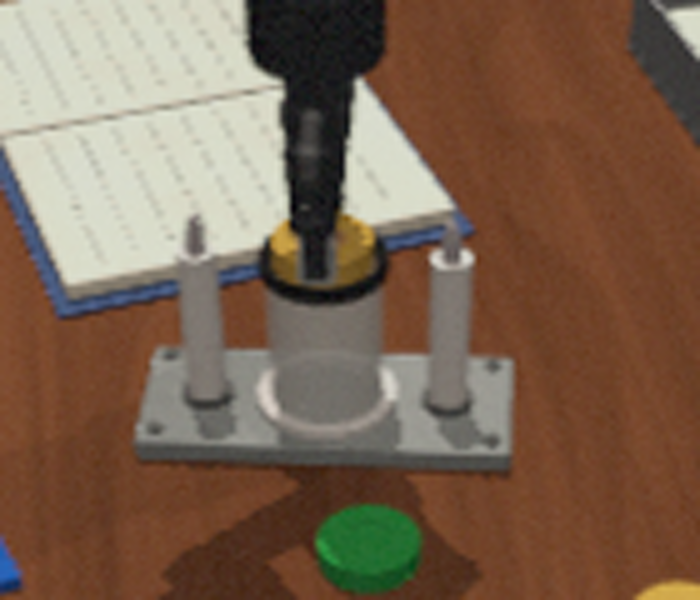

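The token stands inside the rim at crop (323,250) without contact, so I release it.

arm_command:
  steps:
    - {"hand":1,"travel":[0,0,0],"rotation":[0,0,0]}
    - {"hand":1,"travel":[0,0,0],"rotation":[0,0,0]}
    - {"hand":1,"travel":[0,0,0],"rotation":[0,0,0]}
    - {"hand":1,"travel":[0,-0.1,0],"rotation":[0,0,0]}
    - {"hand":1,"travel":[0,-0.15,0],"rotation":[0,0,0]}
    - {"hand":1,"travel":[0,0,0],"rotation":[0,0,0]}

```text
time: 17.42
eef_pos: [0.5103, 0.325, 0.2194]
tcp_rot: [-0.703, 0.073, -0.075, 0.704]
contact_force: [0.4, 0.8, -0.3]
opening: 1.0
```

```bash
python3 - <<'E'
from h import *
im,d=ctrl.read_camera('side');cv2.imwrite('pics/s8.png',cv2.resize(im[60:180,240:380],None,fx=5,fy=5,interpolation=cv2.INTER_CUBIC))
tokens('top')
s=go([.566,.0765,.2],78)
E
```

```text
top 0.87 [278.5, 150.6] n 313 mean [0.6763 0.0947] circ 676.5 94.9 30.1 z 0.0151 bgr [ 50. 166. 222.]
top 0.86 [249.4, 202.8] n 351 mean [0.5149 0.1877] circ 515.6 188.0 30.4 z 0.0152 bgr [ 48. 113.  46.]
top 0.74 [334.1, 152.8] n 316 mean [ 0.6722 -0.0688] circ 673.1 -68.8 30.9 z 0.0153 bgr [ 50. 164. 220.]
top 0.74 [286.1, 191.6] n 324 mean [0.5654 0.0771] circ 566.8 76.2 30.0 z 0.0152 bgr [ 51. 166. 218.]
top 0.69 [426.6, 202.9] n 2395 mean [ 0.5211 -0.3097] circ 524.1 -312.1 140.4 z 0.0036 bgr [55. 61. 69.]
top 0.55 [282.8, 222.4] n 345 mean [0.4557 0.0794] circ 455.7 79.9 30.2 z 0.0157 bgr [ 44. 140. 188.]
t 17.57 pos [0.5074 0.3237 0.2133] op 1.0 F [ 0.2 -0.  -0.5]
[[0.978, -0.008, 0.209], [-0.209, -0.003, 0.978], [-0.007, -1.0, -0.005]] q [ 0.4    0.17   1.796 -0.     1.184 -0.961]
dist mm [  58.6 -247.2  -13.3] rot(units) [ 0.01  -0.001 -0.013] rows>= 1
travel after rot (units) [ 0.362  0.044 -0.765] rows>= 5
```

View pics/s8.png

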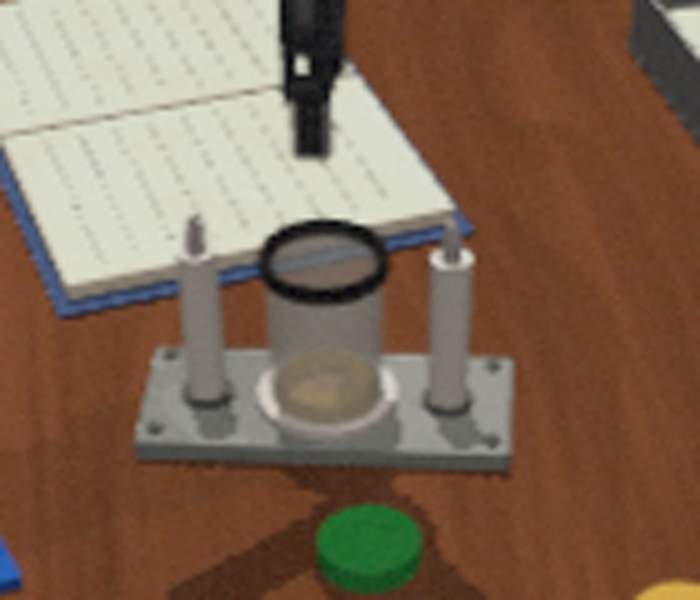

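Token 1 lies flat on the tube floor at crop (327,385). Next is D at (566,76).

arm_command:
  steps:
    - {"hand":1,"travel":[0.07,0.006,-0.15],"rotation":[0,0,0]}
    - {"hand":1,"travel":[0.07,0.006,-0.15],"rotation":[0,0,0]}
    - {"hand":1,"travel":[0.07,0.006,-0.15],"rotation":[0,0,0]}
    - {"hand":1,"travel":[0.07,0.006,-0.15],"rotation":[0,0,0]}
    - {"hand":1,"travel":[0.07,0.006,-0.13],"rotation":[0,0,0]}
    - {"hand":1,"travel":[0.01,0,-0.02],"rotation":[0,0,0]}
    - {"hand":1,"travel":[0,0,0],"rotation":[0,0,0]}

```text
time: 18.45
eef_pos: [0.5613, 0.0745, 0.1911]
tcp_rot: [0.706, -0.083, 0.063, -0.701]
contact_force: [-0.3, 0.7, 0.2]
opening: 1.005
```

```bash
python3 - <<'E'
from h import *
s=go([.5665,.0765,.07],78)
E
```

```text
t 18.45 pos [0.5613 0.0745 0.1911] op 1.005 F [-0.3  0.7  0.2]
[[0.978, -0.029, 0.206], [-0.207, -0.004, 0.978], [-0.027, -1.0, -0.01]] q [-0.045  0.126  1.889 -0.006  1.156 -1.405]
dist mm [   5.2    2.  -121.1] rot(units) [ 0.02   0.003 -0.052] rows>= 1
travel after rot (units) [0.016 0.404 0.01 ] rows>= 2
```

arm_command:
  steps:
    - {"hand":1,"travel":[0.012,0,0.01],"rotation":[0.02,0.003,-0.05]}
    - {"hand":1,"travel":[0,0,0],"rotation":[0,0,0]}
    - {"hand":1,"travel":[0,0.14,0],"rotation":[0,0,0]}
    - {"hand":1,"travel":[0,0.15,0],"rotation":[0,0,0]}
    - {"hand":1,"travel":[0,0.09,0],"rotation":[0,0,0]}
    - {"hand":1,"travel":[0,0,0],"rotation":[0,0,0]}

```text
time: 19.2
eef_pos: [0.5656, 0.0834, 0.0754]
tcp_rot: [-0.703, 0.069, -0.072, 0.704]
contact_force: [-0.1, -0.5, 0.8]
opening: 1.0
```

```bash
python3 - <<'E'
from h import *
s=go([.5665,.0765,.026],78)
E
```

```text
t 19.2 pos [0.5656 0.0834 0.0754] op 1.0 F [-0.1 -0.5  0.8]
[[0.98, 0.004, 0.199], [-0.199, 0.002, 0.98], [0.004, -1.0, 0.003]] q [-0.032  0.278  1.951  0.002  0.908 -1.403]
dist mm [  0.9  -6.9 -49.4] rot(units) [-0.005  0.016  0.007] rows>= 1
travel after rot (units) [ 0.008  0.165 -0.022] rows>= 1
```

arm_command:
  steps:
    - {"hand":1,"travel":[0.006,0.03,-0.02],"rotation":[-0.005,0.016,0.007]}
    - {"hand":1,"travel":[0,0.06,0],"rotation":[0,0,0]}
    - {"hand":1,"travel":[0,0.05,0],"rotation":[0,0,0]}
    - {"hand":1,"travel":[0,0,0],"rotation":[0,0,0]}

```text
time: 19.7
eef_pos: [0.5687, 0.0774, 0.0343]
tcp_rot: [-0.703, 0.071, -0.076, 0.703]
contact_force: [-0.3, 0.2, -0.7]
opening: 1.001
```

```bash
python3 - <<'E'
from h import *
s=go([.5665,.0765,.026],78)
E
```

```text
t 19.7 pos [0.5687 0.0774 0.0343] op 1.001 F [-0.3  0.2 -0.7]
[[0.978, 0.006, 0.207], [-0.207, -0.0, 0.978], [0.006, -1.0, 0.001]] q [-0.041  0.349  1.954 -0.     0.833 -1.403]
dist mm [-2.2 -0.9 -8.3] rot(units) [-0.002  0.002  0.011] rows>= 1
travel after rot (units) [-0.006  0.028 -0.005] rows>= 1
```

arm_command:
  steps:
    - {"hand":1,"travel":[-0.006,0.028,-0.005],"rotation":[0,0,0.011]}
    - {"hand":1,"travel":[0,0,0],"rotation":[0,0,0]}
    - {"hand":0,"travel":[0,0,0],"rotation":[0,0,0]}
    - {"hand":0,"travel":[0,0,0],"rotation":[0,0,0]}
    - {"hand":0,"travel":[0,0,0],"rotation":[0,0,0]}
    - {"hand":0,"travel":[0,0,0],"rotation":[0,0,0]}

```text
time: 20.45
eef_pos: [0.5677, 0.0762, 0.0268]
tcp_rot: [-0.703, 0.073, -0.074, 0.704]
contact_force: [0.0, 0.1, -1.1]
opening: 0.678
```

```bash
python3 - <<'E'
from h import *
s=go([.5665,.0765,.026],78)
im,d=ctrl.read_camera('side');cv2.imwrite('pics/s9.png',cv2.resize(im[150:230,280:400],None,fx=5,fy=5))
E
```

```text
t 20.45 pos [0.5677 0.0762 0.0268] op 0.678 F [ 0.   0.1 -1.1]
[[0.978, 0.003, 0.207], [-0.207, 0.001, 0.978], [0.002, -1.0, 0.001]] q [-4.400e-02  3.610e-01  1.955e+00  1.000e-03  8.230e-01 -1.407e+00]
dist mm [-1.2  0.3 -0.8] rot(units) [-0.003  0.002  0.004] rows>= 1
travel after rot (units) [-0.004  0.003  0.   ] rows>= 1
```

View pics/s9.png

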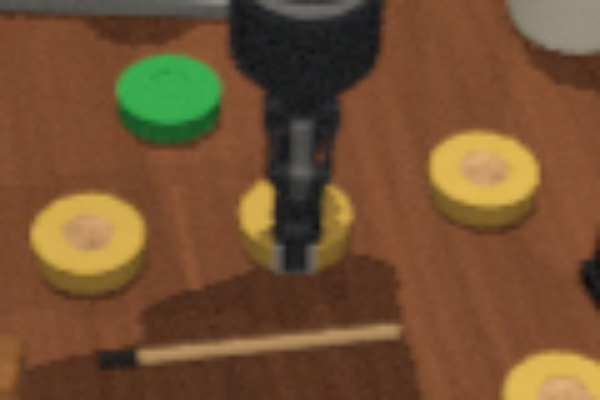

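Token D is held centrally at crop (297,225).

arm_command:
  steps:
    - {"hand":0,"travel":[0,-0.18,0],"rotation":[0,0,0]}
    - {"hand":0,"travel":[0,-0.19,0],"rotation":[0,0,0]}
    - {"hand":0,"travel":[0,-0.19,0],"rotation":[0,0,0]}
    - {"hand":0,"travel":[0,-0.06,0],"rotation":[0,0,0]}
    - {"hand":0,"travel":[-0.08,0,0.15],"rotation":[0,0,0]}
    - {"hand":0,"travel":[-0.07,0,0.15],"rotation":[0,0,0]}
    - {"hand":0,"travel":[-0.07,0,0.15],"rotation":[0,0,0]}
    - {"hand":0,"travel":[-0.07,0,0.15],"rotation":[0,0,0]}
    - {"hand":0,"travel":[-0.05,0,0.12],"rotation":[0,0,0]}
    - {"hand":0,"travel":[0,0,0],"rotation":[0,0,0]}

```text
time: 21.75
eef_pos: [0.5056, 0.3132, 0.2061]
tcp_rot: [0.705, -0.081, 0.069, -0.701]
contact_force: [0.3, -1.3, -1.4]
opening: 0.679
```

```bash
python3 - <<'E'
from h import *
s=go([.510,.3243,.16],78)
E
```

```text
t 21.75 pos [0.5056 0.3132 0.2061] op 0.679 F [ 0.3 -1.3 -1.4]
[[0.977, -0.017, 0.21], [-0.211, -0.003, 0.978], [-0.016, -1.0, -0.006]] q [ 0.383  0.165  1.815  0.004  1.178 -0.978]
dist mm [  4.4  11.1 -46.1] rot(units) [ 0.012 -0.005 -0.031] rows>= 1
travel after rot (units) [0.006 0.154 0.039] rows>= 1
```

arm_command:
  steps:
    - {"hand":0,"travel":[0.004,0.02,0.03],"rotation":[0.012,-0.005,-0.031]}
    - {"hand":0,"travel":[0,0,0],"rotation":[0,0,0]}
    - {"hand":0,"travel":[0,0.06,0],"rotation":[0,0,0]}
    - {"hand":0,"travel":[0,0.05,0],"rotation":[0,0,0]}
    - {"hand":0,"travel":[0,0,0],"rotation":[0,0,0]}

```text
time: 22.38
eef_pos: [0.508, 0.3182, 0.1602]
tcp_rot: [0.705, -0.077, 0.074, -0.702]
contact_force: [-0.9, -0.6, -1.2]
opening: 0.679
```

```bash
python3 - <<'E'
from h import *
s=go([.510,.3243,.141],78)
E
```

```text
t 22.38 pos [0.508  0.3182 0.1602] op 0.679 F [-0.9 -0.6 -1.2]
[[0.977, -0.005, 0.212], [-0.212, -0.004, 0.977], [-0.004, -1.0, -0.005]] q [ 0.391  0.221  1.841 -0.002  1.086 -0.966]
dist mm [  2.    6.1 -19.2] rot(units) [ 0.009 -0.007 -0.007] rows>= 1
travel after rot (units) [0.002 0.064 0.021] rows>= 1
```

arm_command:
  steps:
    - {"hand":0,"travel":[0.002,0.015,0.021],"rotation":[0.009,-0.007,-0.007]}
    - {"hand":0,"travel":[0,0.015,0],"rotation":[0,0,0]}
    - {"hand":0,"travel":[0,0,0],"rotation":[0,0,0]}

```text
time: 22.75
eef_pos: [0.5106, 0.3246, 0.151]
tcp_rot: [-0.703, 0.074, -0.074, 0.704]
contact_force: [0.1, -0.7, -0.8]
opening: 0.678
```

```bash
python3 - <<'E'
from h import *
s=go([.510,.3243,.141],78)
E
```

```text
t 22.75 pos [0.5106 0.3246 0.151 ] op 0.678 F [ 0.1 -0.7 -0.8]
[[0.978, 0.001, 0.208], [-0.208, 0.001, 0.978], [0.001, -1.0, 0.001]] q [ 0.399  0.24   1.836  0.     1.064 -0.963]
dist mm [ -0.6  -0.3 -10. ] rot(units) [-0.002 -0.     0.002] rows>= 1
travel after rot (units) [-0.002  0.033 -0.001] rows>= 1
```

arm_command:
  steps:
    - {"hand":0,"travel":[-0.002,0.02,-0.001],"rotation":[0,0,0]}
    - {"hand":0,"travel":[0,0.012,0],"rotation":[0,0,0]}
    - {"hand":0,"travel":[0,0,0],"rotation":[0,0,0]}
    - {"hand":0,"travel":[0,0,0],"rotation":[0,0,0]}

```text
time: 23.25
eef_pos: [0.5103, 0.3247, 0.1415]
tcp_rot: [-0.703, 0.073, -0.075, 0.704]
contact_force: [-0.1, -0.2, -1.3]
opening: 0.683
```

```bash
python3 - <<'E'
from h import *
s=go([.510,.3243,.141],78)
E
```

```text
t 23.25 pos [0.5103 0.3247 0.1415] op 0.683 F [-0.1 -0.2 -1.3]
[[0.978, 0.002, 0.208], [-0.208, 0.001, 0.978], [0.002, -1.0, 0.002]] q [ 0.399  0.251  1.843  0.     1.045 -0.963]
dist mm [-0.3 -0.4 -0.5] rot(units) [-0.003  0.     0.004] rows>= 1
travel after rot (units) [-0.001  0.002 -0.001] rows>= 1
```

Same pose as the first release, so I let it go.

arm_command:
  steps:
    - {"hand":1,"travel":[0,0,0],"rotation":[0,0,0]}
    - {"hand":1,"travel":[0,0,0],"rotation":[0,0,0]}
    - {"hand":1,"travel":[0,0,0],"rotation":[0,0,0]}
    - {"hand":1,"travel":[0,-0.1,0],"rotation":[0,0,0]}
    - {"hand":1,"travel":[0,-0.15,0],"rotation":[0,0,0]}
    - {"hand":1,"travel":[0,0,0],"rotation":[0,0,0]}

```text
time: 24.0
eef_pos: [0.5108, 0.3248, 0.2198]
tcp_rot: [-0.702, 0.073, -0.075, 0.704]
contact_force: [-0.4, 0.5, 1.8]
opening: 0.999
```

```bash
python3 - <<'E'
from h import *
im,d=ctrl.read_camera('side');cv2.imwrite('pics/s10.png',cv2.resize(im[60:180,240:380],None,fx=5,fy=5,interpolation=cv2.INTER_CUBIC))
tokens('top')
s=go([.456,.0797,.2],78)
E
```

```text
top 0.79 [280.2, 154.6] n 289 mean [0.6751 0.0945] circ 675.7 94.9 29.1 z 0.0158 bgr [ 50. 167. 222.]
top 0.75 [283.6, 223.9] n 313 mean [0.4557 0.0791] circ 455.7 79.1 29.4 z 0.0154 bgr [ 44. 143. 191.]
top 0.7 [312.9, 255.0] n 252 mean [ 0.3811 -0.0061] circ 381.9 -5.7 31.9 z 0.0285 bgr [ 47. 101. 172.]
top 0.69 [333.1, 152.6] n 299 mean [ 0.6723 -0.0681] circ 673.3 -68.4 30.2 z 0.0153 bgr [ 50. 167. 222.]
top 0.66 [250.0, 202.8] n 334 mean [0.5148 0.1877] circ 515.1 188.0 30.0 z 0.0154 bgr [ 48. 114.  44.]
top 0.6 [192.8, 211.1] n 96 mean [0.5033 0.3368] circ 506.5 335.4 18.6 z 0.0467 bgr [ 48. 115. 164.]
t 24.15 pos [0.5079 0.3235 0.2136] op 1.002 F [-0.3 -1.   0. ]
[[0.978, -0.006, 0.208], [-0.208, -0.002, 0.978], [-0.005, -1.0, -0.003]] q [ 0.399  0.169  1.796  0.     1.182 -0.963]
dist mm [ -51.9 -243.8  -13.6] rot(units) [ 0.006 -0.    -0.01 ] rows>= 1
travel after rot (units) [-0.     0.045 -0.831] rows>= 4
```

View pics/s10.png

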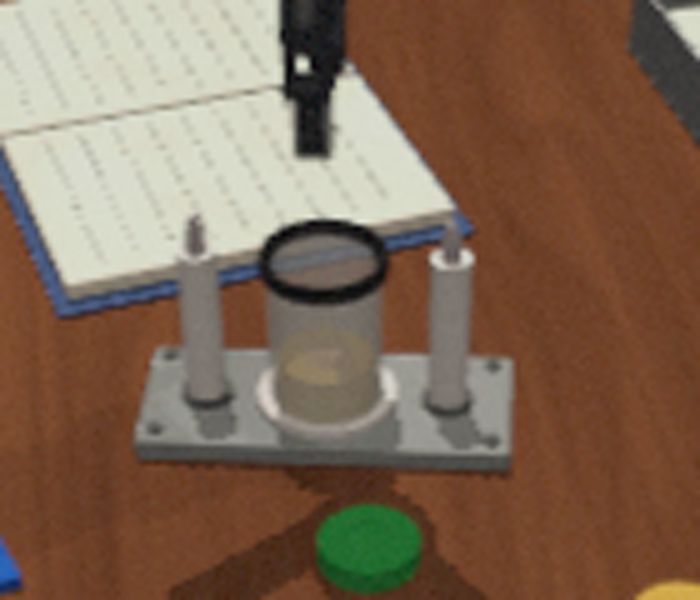

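Two tokens are now in the tube, stack top at 47 mm as it should be. Next is E at (456,79.6).

arm_command:
  steps:
    - {"hand":1,"travel":[0,0,-0.165],"rotation":[0,0,0]}
    - {"hand":1,"travel":[0,0,-0.165],"rotation":[0,0,0]}
    - {"hand":1,"travel":[0,0,-0.165],"rotation":[0,0,0]}
    - {"hand":1,"travel":[0,0,-0.165],"rotation":[0,0,0]}
    - {"hand":1,"travel":[0,0,-0.13],"rotation":[0,0,0]}
    - {"hand":1,"travel":[0,0,0],"rotation":[0,0,0]}
    - {"hand":1,"travel":[0,0,0],"rotation":[0,0,0]}

```text
time: 25.02
eef_pos: [0.4514, 0.0852, 0.2026]
tcp_rot: [0.706, -0.082, 0.065, -0.701]
contact_force: [0.4, 1.1, 0.1]
opening: 0.996
```

```bash
python3 - <<'E'
from h import *
s=go([.456,.0797,.07],78)
E
```

```text
t 25.02 pos [0.4514 0.0852 0.2026] op 0.996 F [0.4 1.1 0.1]
[[0.978, -0.026, 0.207], [-0.207, -0.004, 0.978], [-0.024, -1.0, -0.009]] q [-0.032 -0.136  2.127 -0.005  1.176 -1.393]
dist mm [   4.6   -5.5 -132.6] rot(units) [ 0.018  0.002 -0.047] rows>= 1
travel after rot (units) [ 0.019  0.442 -0.015] rows>= 3
```

arm_command:
  steps:
    - {"hand":1,"travel":[0.014,0,-0.012],"rotation":[0.018,0.002,-0.045]}
    - {"hand":1,"travel":[0,0,0],"rotation":[0,0,0]}
    - {"hand":1,"travel":[0,0.14,0],"rotation":[0,0,0]}
    - {"hand":1,"travel":[0,0.15,0],"rotation":[0,0,0]}
    - {"hand":1,"travel":[0,0.12,0],"rotation":[0,0,0]}
    - {"hand":1,"travel":[0,0,0],"rotation":[0,0,0]}

```text
time: 25.78
eef_pos: [0.4573, 0.0845, 0.0776]
tcp_rot: [-0.703, 0.07, -0.073, 0.704]
contact_force: [0.2, -0.5, -0.3]
opening: 0.999
```

```bash
python3 - <<'E'
from h import *
s=go([.456,.0797,.026],78)
E
```

```text
t 25.77 pos [0.4573 0.0845 0.0776] op 0.999 F [ 0.2 -0.5 -0.3]
[[0.98, 0.005, 0.201], [-0.201, 0.001, 0.98], [0.004, -1.0, 0.002]] q [-3.700e-02  5.600e-02  2.206e+00  2.000e-03  8.750e-01 -1.406e+00]
dist mm [ -1.3  -4.8 -51.6] rot(units) [-0.004  0.013  0.008] rows>= 1
travel after rot (units) [-0.001  0.172 -0.017] rows>= 1
```

arm_command:
  steps:
    - {"hand":1,"travel":[-0.002,0.03,-0.016],"rotation":[-0.004,0.013,0.008]}
    - {"hand":1,"travel":[0,0.06,0],"rotation":[0,0,0]}
    - {"hand":1,"travel":[0,0.06,0],"rotation":[0,0,0]}
    - {"hand":1,"travel":[0,0,0],"rotation":[0,0,0]}

```text
time: 26.28
eef_pos: [0.461, 0.0798, 0.0371]
tcp_rot: [-0.703, 0.07, -0.078, 0.703]
contact_force: [0.2, 0.1, 0.9]
opening: 1.0
```

```bash
python3 - <<'E'
from h import *
s=go([.456,.0797,.026],78)
E
```

```text
t 26.27 pos [0.461  0.0798 0.0371] op 1.0 F [0.2 0.1 0.9]
[[0.978, 0.011, 0.207], [-0.207, -0.001, 0.978], [0.011, -1.0, 0.002]] q [-0.046  0.141  2.211 -0.     0.779 -1.408]
dist mm [ -5.   -0.1 -11.1] rot(units) [-0.003  0.001  0.022] rows>= 1
travel after rot (units) [-0.016  0.037 -0.004] rows>= 1
```

arm_command:
  steps:
    - {"hand":1,"travel":[-0.016,0.037,-0.004],"rotation":[-0.003,0,0.022]}
    - {"hand":1,"travel":[0,0,0],"rotation":[0,0,0]}
    - {"hand":0,"travel":[0,0,0],"rotation":[0,0,0]}
    - {"hand":0,"travel":[0,0,0],"rotation":[0,0,0]}
    - {"hand":0,"travel":[0,0,0],"rotation":[0,0,0]}
    - {"hand":0,"travel":[0,0,0],"rotation":[0,0,0]}

```text
time: 27.02
eef_pos: [0.4586, 0.0794, 0.0289]
tcp_rot: [-0.703, 0.072, -0.076, 0.703]
contact_force: [-0.2, -0.4, -1.4]
opening: 0.675
```

```bash
python3 - <<'E'
from h import *
s=go([.456,.0797,.026],78)
im,d=ctrl.read_camera('side');cv2.imwrite('pics/s11.png',cv2.resize(im[150:230,240:360],None,fx=5,fy=5))
E
```

```text
t 27.02 pos [0.4586 0.0794 0.0289] op 0.675 F [-0.2 -0.4 -1.4]
[[0.978, 0.005, 0.207], [-0.207, -0.0, 0.978], [0.005, -1.0, 0.001]] q [-0.047  0.156  2.214  0.     0.766 -1.409]
dist mm [-2.6  0.3 -2.9] rot(units) [-0.002  0.001  0.01 ] rows>= 1
travel after rot (units) [-0.009  0.01  -0.001] rows>= 1
```

View pics/s11.png

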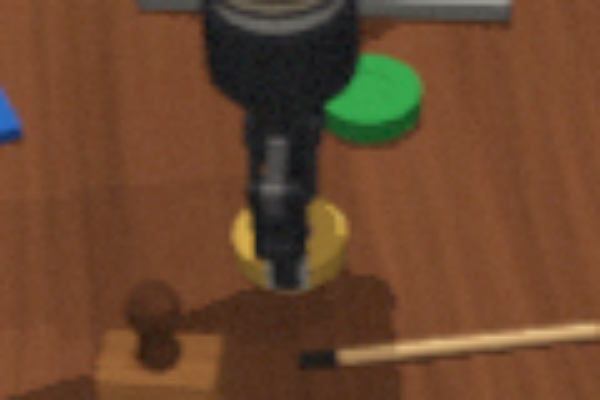

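Token E is held, gripped about 2 mm off centre in x. I compensate by 2 mm at the mouth.

arm_command:
  steps:
    - {"hand":0,"travel":[0,-0.18,0],"rotation":[0,0,0]}
    - {"hand":0,"travel":[0,-0.19,0],"rotation":[0,0,0]}
    - {"hand":0,"travel":[0,-0.19,0],"rotation":[0,0,0]}
    - {"hand":0,"travel":[0,-0.06,0],"rotation":[0,0,0]}
    - {"hand":0,"travel":[0,0,0.17],"rotation":[0,0,0]}
    - {"hand":0,"travel":[0,0,0.17],"rotation":[0,0,0]}
    - {"hand":0,"travel":[0,0,0.17],"rotation":[0,0,0]}
    - {"hand":0,"travel":[0,0,0.16],"rotation":[0,0,0]}
    - {"hand":0,"travel":[0,0,0.13],"rotation":[0,0,0]}
    - {"hand":0,"travel":[0,0,0],"rotation":[0,0,0]}

```text
time: 28.32
eef_pos: [0.5076, 0.3203, 0.2175]
tcp_rot: [0.703, -0.075, 0.075, -0.703]
contact_force: [0.9, -0.4, -1.5]
opening: 0.679
```

```bash
python3 - <<'E'
from h import *
s=go([.5108,.324,.16],78)
E
```

```text
t 28.32 pos [0.5076 0.3203 0.2175] op 0.679 F [ 0.9 -0.4 -1.5]
[[0.978, 0.001, 0.211], [-0.211, -0.001, 0.978], [0.001, -1.0, -0.001]] q [ 3.940e-01  1.580e-01  1.802e+00 -1.000e-03  1.182e+00 -9.640e-01]
dist mm [  3.2   3.7 -57.5] rot(units) [ 0.001 -0.005  0.001] rows>= 1
travel after rot (units) [0.008 0.192 0.014] rows>= 1
```

arm_command:
  steps:
    - {"hand":0,"travel":[0.008,0.03,0.008],"rotation":[0,-0.004,0]}
    - {"hand":0,"travel":[0,0,0],"rotation":[0,0,0]}
    - {"hand":0,"travel":[0,0.07,0],"rotation":[0,0,0]}
    - {"hand":0,"travel":[0,0.06,0],"rotation":[0,0,0]}
    - {"hand":0,"travel":[0,0,0],"rotation":[0,0,0]}

```text
time: 28.95
eef_pos: [0.5099, 0.318, 0.1661]
tcp_rot: [0.704, -0.076, 0.075, -0.702]
contact_force: [-0.2, -0.3, -1.1]
opening: 0.678
```

```bash
python3 - <<'E'
from h import *
s=go([.5108,.324,.143],78)
im,d=ctrl.read_camera('side');cv2.imwrite('pics/s12.png',cv2.resize(im[60:180,240:380],None,fx=5,fy=5,interpolation=cv2.INTER_CUBIC))
E
```

```text
t 28.95 pos [0.5099 0.318  0.1661] op 0.678 F [-0.2 -0.3 -1.1]
[[0.977, -0.002, 0.212], [-0.212, -0.003, 0.977], [-0.002, -1.0, -0.004]] q [ 0.39   0.216  1.835 -0.002  1.094 -0.966]
dist mm [  0.9   6.  -23.1] rot(units) [ 0.007 -0.009 -0.003] rows>= 1
travel after rot (units) [-0.001  0.077  0.02 ] rows>= 1
```

View pics/s12.png

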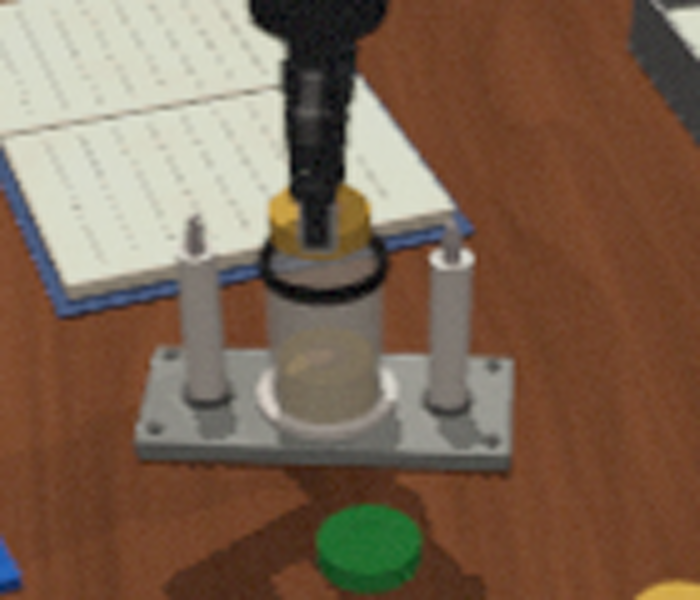

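The token centre is at crop x≈319 and the rim's at 323, about 2 mm short in x. The correction includes that.

arm_command:
  steps:
    - {"hand":0,"travel":[0.002,0.02,0.02],"rotation":[0.007,-0.009,-0.003]}
    - {"hand":0,"travel":[0,0.015,0],"rotation":[0,0,0]}
    - {"hand":0,"travel":[0,0,0],"rotation":[0,0,0]}

```text
time: 29.38
eef_pos: [0.5136, 0.3248, 0.1581]
tcp_rot: [-0.702, 0.072, -0.076, 0.704]
contact_force: [1.0, -0.3, -0.5]
opening: 0.677
```

```bash
python3 - <<'E'
from h import *
s=go([.5115,.324,.143],78)
im,d=ctrl.read_camera('side');cv2.imwrite('pics/s13.png',cv2.resize(im[60:180,240:380],None,fx=5,fy=5,interpolation=cv2.INTER_CUBIC))
E
```

```text
t 29.38 pos [0.5136 0.3248 0.1581] op 0.677 F [ 1.  -0.3 -0.5]
[[0.978, 0.005, 0.208], [-0.208, 0.002, 0.978], [0.005, -1.0, 0.003]] q [ 0.397  0.235  1.828  0.     1.073 -0.965]
dist mm [ -2.1  -0.8 -15.1] rot(units) [-0.007  0.001  0.009] rows>= 1
travel after rot (units) [-0.006  0.05  -0.004] rows>= 1
```

View pics/s13.png

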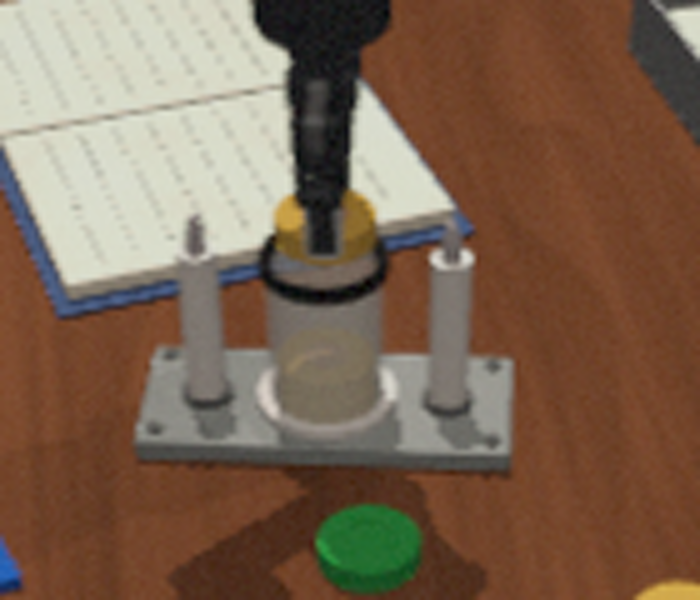

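arm_command:
  steps:
    - {"hand":0,"travel":[-0.003,0.025,-0.003],"rotation":[-0.007,0,0.009]}
    - {"hand":0,"travel":[0,0.018,0],"rotation":[0,0,0]}
    - {"hand":0,"travel":[0,0.005,0],"rotation":[0,0,0]}
    - {"hand":0,"travel":[0,0,0],"rotation":[0,0,0]}

```text
time: 29.92
eef_pos: [0.5126, 0.3242, 0.1431]
tcp_rot: [0.703, -0.074, 0.074, -0.703]
contact_force: [-0.3, 0.7, -1.1]
opening: 0.68
```

```bash
python3 - <<'E'
from h import *
s=go([.512,.324,.143],78)
im,d=ctrl.read_camera('side');cv2.imwrite('pics/s14.png',cv2.resize(im[60:180,240:380],None,fx=5,fy=5,interpolation=cv2.INTER_CUBIC))
E
```

```text
t 29.93 pos [0.5126 0.3242 0.1431] op 0.68 F [-0.3  0.7 -1.1]
[[0.978, 0.0, 0.207], [-0.207, -0.0, 0.978], [0.0, -1.0, -0.0]] q [ 0.397  0.254  1.836 -0.     1.052 -0.965]
dist mm [-0.6 -0.2 -0.1] rot(units) [0.    0.001 0.   ] rows>= 1
travel after rot (units) [-0.002  0.    -0.001] rows>= 1
```

View pics/s14.png

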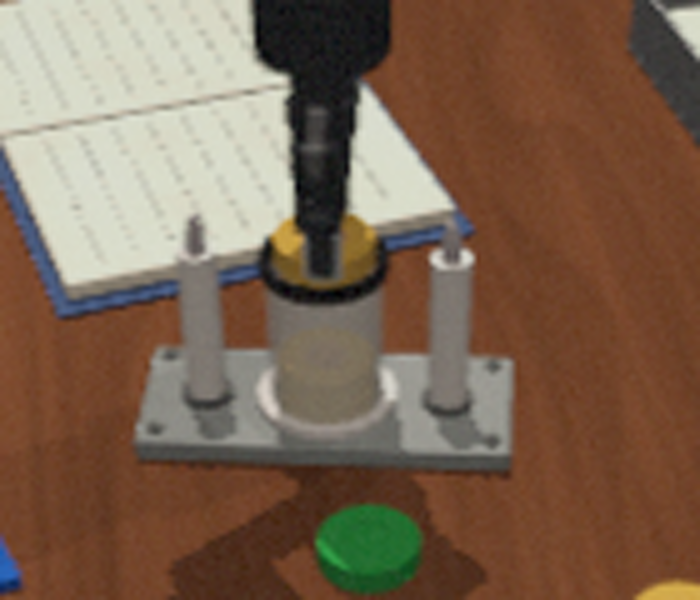

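Token E is at crop (325,250), within about 1 mm of centre and inside the rim without contact. I release it.

arm_command:
  steps:
    - {"hand":0,"travel":[-0.002,0,0],"rotation":[0,0,0]}
    - {"hand":1,"travel":[0,0,0],"rotation":[0,0,0]}
    - {"hand":1,"travel":[0,0,0],"rotation":[0,0,0]}
    - {"hand":1,"travel":[0,0,0],"rotation":[0,0,0]}
    - {"hand":1,"travel":[0,-0.1,0],"rotation":[0,0,0]}
    - {"hand":1,"travel":[0,-0.15,0],"rotation":[0,0,0]}
    - {"hand":1,"travel":[0,0,0],"rotation":[0,0,0]}

```text
time: 30.85
eef_pos: [0.5128, 0.3246, 0.2217]
tcp_rot: [-0.703, 0.073, -0.075, 0.704]
contact_force: [-0.1, -0.2, -0.5]
opening: 0.998
```

```bash
python3 - <<'E'
from h import *
im,d=ctrl.read_camera('side');cv2.imwrite('pics/s15.png',cv2.resize(im[60:180,240:380],None,fx=5,fy=5,interpolation=cv2.INTER_CUBIC))
tokens('top')
s=go([.6757,.0945,.2],78)
E
```

```text
top 0.65 [279.3, 152.4] n 332 mean [0.6762 0.0951] circ 676.6 95.6 30.5 z 0.0151 bgr [ 49. 163. 218.]
top 0.63 [249.9, 205.0] n 275 mean [0.5132 0.1858] circ 513.7 186.4 28.3 z 0.0155 bgr [ 49. 116.  42.]
top 0.58 [334.0, 152.7] n 336 mean [ 0.6727 -0.0693] circ 673.0 -69.4 30.1 z 0.0152 bgr [ 49. 162. 217.]
t 31.0 pos [0.5099 0.3234 0.2155] op 1.002 F [-0.6  0.8  0.1]
[[0.978, -0.008, 0.208], [-0.208, -0.003, 0.978], [-0.007, -1.0, -0.005]] q [ 0.397  0.172  1.79  -0.     1.189 -0.964]
dist mm [ 165.8 -228.9  -15.5] rot(units) [ 0.009  0.001 -0.013] rows>= 1
travel after rot (units) [ 0.699  0.052 -0.631] rows>= 5
```

View pics/s15.png

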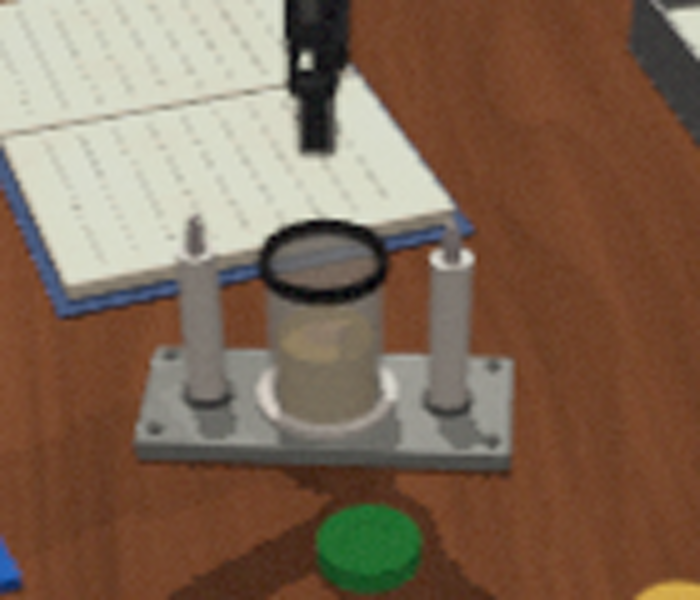

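Three are stacked flat. Next is C at (676,95).

arm_command:
  steps:
    - {"hand":1,"travel":[0.118,0.004,-0.107],"rotation":[0,0,0]}
    - {"hand":1,"travel":[0.118,0.004,-0.107],"rotation":[0,0,0]}
    - {"hand":1,"travel":[0.118,0.004,-0.107],"rotation":[0,0,0]}
    - {"hand":1,"travel":[0.118,0.004,-0.107],"rotation":[0,0,0]}
    - {"hand":1,"travel":[0.118,0.004,-0.107],"rotation":[0,0,0]}
    - {"hand":1,"travel":[0.1,0.004,-0.08],"rotation":[0,0,0]}
    - {"hand":1,"travel":[0,0,0],"rotation":[0,0,0]}
    - {"hand":1,"travel":[0,0,0],"rotation":[0,0,0]}

```text
time: 32.0
eef_pos: [0.6712, 0.0934, 0.1889]
tcp_rot: [0.706, -0.085, 0.061, -0.7]
contact_force: [-0.2, 0.8, 0.1]
opening: 1.0
```

```bash
python3 - <<'E'
from h import *
s=go([.676,.0947,.07],78)
E
```

```text
t 32.0 pos [0.6712 0.0934 0.1889] op 1.0 F [-0.2  0.8  0.1]
[[0.978, -0.035, 0.205], [-0.206, -0.005, 0.979], [-0.033, -0.999, -0.012]] q [-0.009  0.365  1.603 -0.006  1.207 -1.371]
dist mm [   4.8    1.3 -118.9] rot(units) [ 0.023  0.005 -0.063] rows>= 1
travel after rot (units) [0.015 0.396 0.008] rows>= 2
```

arm_command:
  steps:
    - {"hand":1,"travel":[0.012,0,0.012],"rotation":[0.023,0.005,-0.06]}
    - {"hand":1,"travel":[0,0,0],"rotation":[0,0,0]}
    - {"hand":1,"travel":[0,0.13,0],"rotation":[0,0,0]}
    - {"hand":1,"travel":[0,0.13,0],"rotation":[0,0,0]}
    - {"hand":1,"travel":[0,0.08,0],"rotation":[0,0,0]}
    - {"hand":1,"travel":[0,0,0],"rotation":[0,0,0]}
    - {"hand":1,"travel":[0,0,0],"rotation":[0,0,0]}

```text
time: 32.88
eef_pos: [0.6746, 0.1029, 0.0875]
tcp_rot: [-0.703, 0.069, -0.073, 0.704]
contact_force: [1.2, 0.3, 0.6]
opening: 1.004
```

```bash
python3 - <<'E'
from h import *
s=go([.676,.0947,.026],78)
E
```

```text
t 32.88 pos [0.6746 0.1029 0.0875] op 1.004 F [1.2 0.3 0.6]
[[0.98, 0.006, 0.2], [-0.2, 0.002, 0.98], [0.005, -1.0, 0.003]] q [ 0.002  0.47   1.665  0.002  1.001 -1.368]
dist mm [  1.4  -8.2 -61.5] rot(units) [-0.005  0.015  0.01 ] rows>= 1
travel after rot (units) [ 0.01   0.205 -0.026] rows>= 1
```

arm_command:
  steps:
    - {"hand":1,"travel":[0.006,0.04,-0.024],"rotation":[-0.005,0.015,0.01]}
    - {"hand":1,"travel":[0,0.07,0],"rotation":[0,0,0]}
    - {"hand":1,"travel":[0,0.06,0],"rotation":[0,0,0]}
    - {"hand":1,"travel":[0,0,0],"rotation":[0,0,0]}

```text
time: 33.38
eef_pos: [0.6763, 0.095, 0.0356]
tcp_rot: [-0.703, 0.073, -0.075, 0.703]
contact_force: [-0.5, 0.9, -0.3]
opening: 1.001
```

```bash
python3 - <<'E'
from h import *
s=go([.676,.0947,.026],78)
E
```

```text
t 33.38 pos [0.6763 0.095  0.0356] op 1.001 F [-0.5  0.9 -0.3]
[[0.978, 0.004, 0.208], [-0.208, -0.0, 0.978], [0.003, -1.0, 0.001]] q [-0.009  0.543  1.671 -0.     0.924 -1.37 ]
dist mm [-0.3 -0.3 -9.6] rot(units) [-0.001 -0.001  0.007] rows>= 1
travel after rot (units) [-0.001  0.032 -0.001] rows>= 1
```

arm_command:
  steps:
    - {"hand":1,"travel":[0,0.033,-0.001],"rotation":[0,0,0.007]}
    - {"hand":1,"travel":[0,0,0],"rotation":[0,0,0]}
    - {"hand":0,"travel":[0,0,0],"rotation":[0,0,0]}
    - {"hand":0,"travel":[0,0,0],"rotation":[0,0,0]}
    - {"hand":0,"travel":[0,0,0],"rotation":[0,0,0]}
    - {"hand":0,"travel":[0,0,0],"rotation":[0,0,0]}

```text
time: 34.12
eef_pos: [0.6773, 0.0948, 0.0264]
tcp_rot: [-0.703, 0.073, -0.075, 0.704]
contact_force: [-0.3, 0.7, -1.2]
opening: 0.687
```

```bash
python3 - <<'E'
from h import *
s=go([.676,.0947,.026],78)
im,d=ctrl.read_camera('side');cv2.imwrite('pics/s16.png',cv2.resize(im[140:220,320:440],None,fx=5,fy=5))
E
```

```text
t 34.12 pos [0.6773 0.0948 0.0264] op 0.687 F [-0.3  0.7 -1.2]
[[0.978, 0.002, 0.208], [-0.208, 0.001, 0.978], [0.002, -1.0, 0.001]] q [-9.000e-03  5.580e-01  1.668e+00  1.000e-03  9.130e-01 -1.371e+00]
dist mm [-1.3 -0.1 -0.4] rot(units) [-0.002 -0.     0.003] rows>= 1
travel after rot (units) [-0.004  0.001 -0.001] rows>= 1
```

View pics/s16.png

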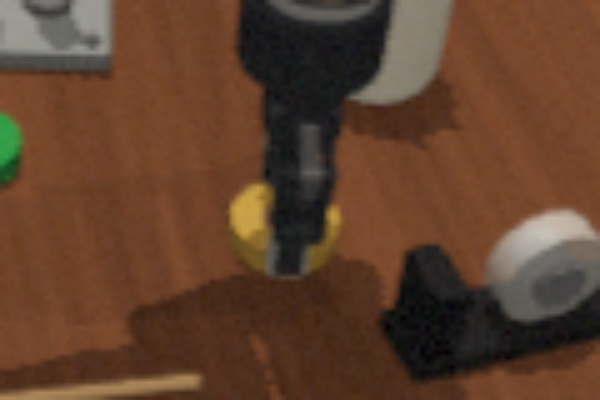

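arm_command:
  steps:
    - {"hand":0,"travel":[0,-0.18,0],"rotation":[0,0,0]}
    - {"hand":0,"travel":[0,-0.19,0],"rotation":[0,0,0]}
    - {"hand":0,"travel":[0,-0.19,0],"rotation":[0,0,0]}
    - {"hand":0,"travel":[0,-0.07,0],"rotation":[0,0,0]}
    - {"hand":0,"travel":[-0.12,0,0.108],"rotation":[0,0,0]}
    - {"hand":0,"travel":[-0.12,0,0.108],"rotation":[0,0,0]}
    - {"hand":0,"travel":[-0.12,0,0.108],"rotation":[0,0,0]}
    - {"hand":0,"travel":[-0.12,0,0.108],"rotation":[0,0,0]}
    - {"hand":0,"travel":[-0.12,0,0.108],"rotation":[0,0,0]}
    - {"hand":0,"travel":[-0.08,0,0.07],"rotation":[0,0,0]}
    - {"hand":0,"travel":[0,0,0],"rotation":[0,0,0]}
    - {"hand":0,"travel":[0,0,0],"rotation":[0,0,0]}

```text
time: 35.67
eef_pos: [0.5094, 0.3215, 0.2192]
tcp_rot: [-0.703, 0.075, -0.074, 0.703]
contact_force: [-0.3, -0.4, -1.4]
opening: 0.682
```

```bash
python3 - <<'E'
from h import *
s=go([.510,.3243,.16],78)
E
```

```text
t 35.67 pos [0.5094 0.3215 0.2192] op 0.682 F [-0.3 -0.4 -1.4]
[[0.978, -0.001, 0.21], [-0.21, 0.001, 0.978], [-0.002, -1.0, 0.001]] q [ 0.394  0.161  1.795  0.002  1.187 -0.966]
dist mm [  0.6   2.8 -59.2] rot(units) [-0.002 -0.004 -0.003] rows>= 1
travel after rot (units) [0.    0.197 0.01 ] rows>= 1
```

arm_command:
  steps:
    - {"hand":0,"travel":[0.001,0.03,0.006],"rotation":[-0.002,-0.004,-0.003]}
    - {"hand":0,"travel":[0,0.07,0],"rotation":[0,0,0]}
    - {"hand":0,"travel":[0,0.06,0],"rotation":[0,0,0]}
    - {"hand":0,"travel":[0,0,0],"rotation":[0,0,0]}
    - {"hand":0,"travel":[0,0,0],"rotation":[0,0,0]}

```text
time: 36.3
eef_pos: [0.5128, 0.3199, 0.168]
tcp_rot: [0.703, -0.076, 0.076, -0.703]
contact_force: [-0.8, 0.3, -0.6]
opening: 0.682
```

```bash
python3 - <<'E'
from h import *
s=go([.510,.3243,.141],78)
im,d=ctrl.read_camera('side');cv2.imwrite('pics/s17.png',cv2.resize(im[60:180,240:380],None,fx=5,fy=5,interpolation=cv2.INTER_CUBIC))
E
```

```text
t 36.3 pos [0.5128 0.3199 0.168 ] op 0.682 F [-0.8  0.3 -0.6]
[[0.977, -0.0, 0.214], [-0.214, -0.001, 0.977], [0.0, -1.0, -0.001]] q [ 3.900e-01  2.200e-01  1.826e+00 -1.000e-03  1.096e+00 -9.650e-01]
dist mm [ -2.8   4.4 -27. ] rot(units) [ 0.002 -0.011  0.   ] rows>= 1
travel after rot (units) [-0.012  0.09   0.012] rows>= 1
```

View pics/s17.png

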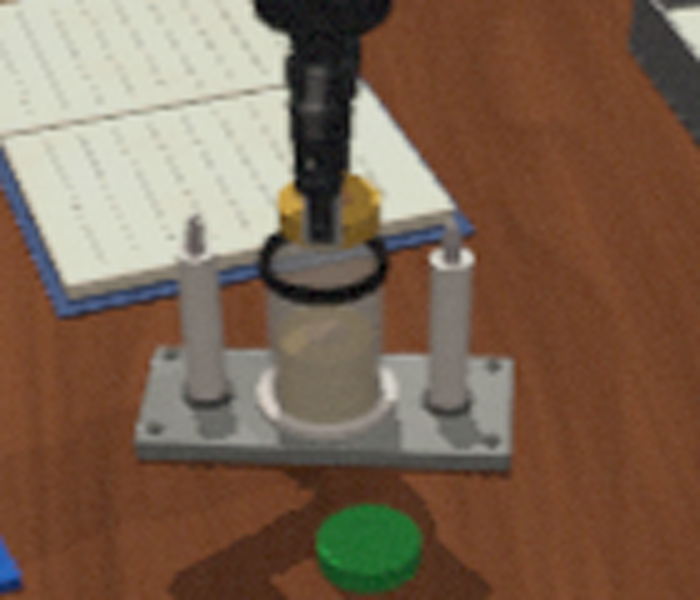

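arm_command:
  steps:
    - {"hand":0,"travel":[-0.013,0.02,0.012],"rotation":[0.002,-0.011,0]}
    - {"hand":0,"travel":[0,0.02,0],"rotation":[0,0,0]}
    - {"hand":0,"travel":[0,0,0],"rotation":[0,0,0]}

```text
time: 36.72
eef_pos: [0.51, 0.325, 0.1566]
tcp_rot: [-0.703, 0.073, -0.074, 0.704]
contact_force: [-0.7, 0.0, 0.1]
opening: 0.679
```

```bash
python3 - <<'E'
from h import *
s=go([.5096,.3243,.141],78)
im,d=ctrl.read_camera('side');cv2.imwrite('pics/s18.png',cv2.resize(im[60:180,240:380],None,fx=5,fy=5,interpolation=cv2.INTER_CUBIC))
E
```

```text
t 36.73 pos [0.51   0.325  0.1566] op 0.679 F [-0.7  0.   0.1]
[[0.978, 0.002, 0.207], [-0.207, 0.001, 0.978], [0.002, -1.0, 0.001]] q [ 0.4    0.232  1.834 -0.     1.073 -0.962]
dist mm [ -0.4  -0.7 -15.6] rot(units) [-0.003  0.002  0.004] rows>= 1
travel after rot (units) [-0.001  0.052 -0.003] rows>= 1
```

View pics/s18.png

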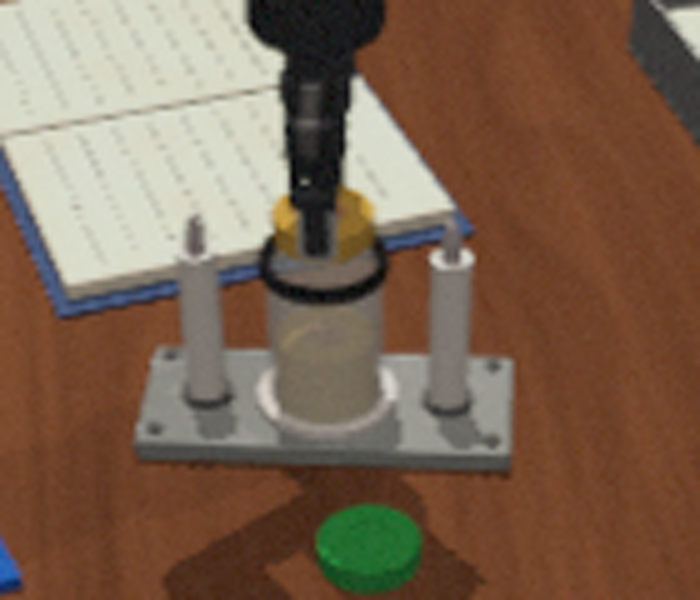

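The token is centred over the rim at crop x≈323, so I lower and release.

arm_command:
  steps:
    - {"hand":0,"travel":[0,0.025,-0.002],"rotation":[-0.003,0,0.004]}
    - {"hand":0,"travel":[0,0.02,0],"rotation":[0,0,0]}
    - {"hand":0,"travel":[0,0.006,0],"rotation":[0,0,0]}
    - {"hand":0,"travel":[0,0,0],"rotation":[0,0,0]}

```text
time: 37.28
eef_pos: [0.5101, 0.3245, 0.1406]
tcp_rot: [0.703, -0.074, 0.074, -0.703]
contact_force: [0.7, 0.5, -1.5]
opening: 0.683
```

```bash
python3 - <<'E'
from h import *
s=go([.5100,.3243,.141],78)
E
```

```text
t 37.27 pos [0.5101 0.3245 0.1406] op 0.683 F [ 0.7  0.5 -1.5]
[[0.978, 0.0, 0.207], [-0.207, -0.0, 0.978], [0.0, -1.0, 0.0]] q [ 0.399  0.253  1.842 -0.     1.046 -0.963]
dist mm [-0.1 -0.2  0.4] rot(units) [-0.     0.001  0.001] rows>= 1
travel after rot (units) [-0.    -0.001 -0.001] rows>= 1
```

arm_command:
  steps:
    - {"hand":1,"travel":[0,0,0],"rotation":[0,0,0]}
    - {"hand":1,"travel":[0,0,0],"rotation":[0,0,0]}
    - {"hand":1,"travel":[0,0,0],"rotation":[0,0,0]}
    - {"hand":1,"travel":[0,-0.1,0],"rotation":[0,0,0]}
    - {"hand":1,"travel":[0,-0.15,0],"rotation":[0,0,0]}
    - {"hand":1,"travel":[0,0,0],"rotation":[0,0,0]}

```text
time: 38.02
eef_pos: [0.511, 0.3248, 0.2193]
tcp_rot: [-0.703, 0.073, -0.075, 0.704]
contact_force: [1.1, 0.7, -0.9]
opening: 1.003
```

```bash
python3 - <<'E'
from h import *
im,d=ctrl.read_camera('side');cv2.imwrite('pics/s19.png',im)
tokens('top')
s=go([.6728,-.0691,.2],78)
E
```

```text
top 0.73 [252.2, 203.4] n 297 mean [0.515  0.1863] circ 514.9 186.6 29.3 z 0.0155 bgr [ 49. 117.  42.]
top 0.55 [334.8, 153.3] n 316 mean [ 0.6728 -0.0692] circ 673.3 -69.5 30.3 z 0.0154 bgr [ 50. 166. 221.]
t 38.17 pos [0.5081 0.3235 0.2131] op 0.996 F [-0.1  0.4 -0.6]
[[0.978, -0.007, 0.207], [-0.207, -0.003, 0.978], [-0.006, -1.0, -0.005]] q [ 0.399  0.171  1.795 -0.     1.183 -0.963]
dist mm [ 164.7 -392.6  -13.1] rot(units) [ 0.009  0.001 -0.012] rows>= 1
travel after rot (units) [ 0.809  0.044 -1.166] rows>= 7
```

View pics/s19.png

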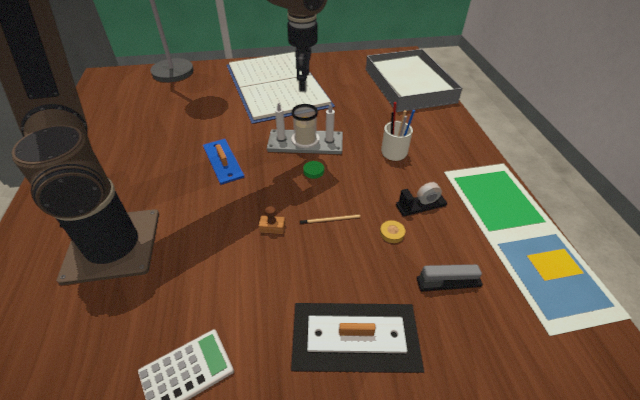

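One token is left, at (392,232) in the side view. The cover is still centred on the mat at (357,333).

arm_command:
  steps:
    - {"hand":1,"travel":[0.1,0.003,-0.145],"rotation":[0,0,0]}
    - {"hand":1,"travel":[0.1,0.003,-0.145],"rotation":[0,0,0]}
    - {"hand":1,"travel":[0.1,0.003,-0.145],"rotation":[0,0,0]}
    - {"hand":1,"travel":[0.1,0.003,-0.145],"rotation":[0,0,0]}
    - {"hand":1,"travel":[0.1,0,-0.145],"rotation":[0,0,0]}
    - {"hand":1,"travel":[0.1,0,-0.145],"rotation":[0,0,0]}
    - {"hand":1,"travel":[0.1,0,-0.145],"rotation":[0,0,0]}
    - {"hand":1,"travel":[0.08,0,-0.1],"rotation":[0,0,0]}
    - {"hand":1,"travel":[0,0,0],"rotation":[0,0,0]}
    - {"hand":1,"travel":[0,0,0],"rotation":[0,0,0]}

```text
time: 39.42
eef_pos: [0.6634, -0.0626, 0.1868]
tcp_rot: [0.705, -0.087, 0.059, -0.702]
contact_force: [-0.2, 0.1, -0.6]
opening: 1.0
```

```bash
python3 - <<'E'
from h import *
s=go([.6728,-.0692,.07],78)
E
```

```text
t 39.42 pos [ 0.6634 -0.0626  0.1868] op 1.0 F [-0.2  0.1 -0.6]
[[0.978, -0.039, 0.205], [-0.205, -0.0, 0.979], [-0.038, -0.999, -0.008]] q [-0.243  0.346  1.633 -0.011  1.201 -1.603]
dist mm [   9.4   -6.6 -116.8] rot(units) [ 0.016  0.006 -0.073] rows>= 1
travel after rot (units) [ 0.035  0.389 -0.015] rows>= 2
```

arm_command:
  steps:
    - {"hand":1,"travel":[0.032,0,-0.008],"rotation":[0.016,0.006,-0.07]}
    - {"hand":1,"travel":[0,0,0],"rotation":[0,0,0]}
    - {"hand":1,"travel":[0,0.13,0],"rotation":[0,0,0]}
    - {"hand":1,"travel":[0,0.13,0],"rotation":[0,0,0]}
    - {"hand":1,"travel":[0,0.08,0],"rotation":[0,0,0]}
    - {"hand":1,"travel":[0,0,0],"rotation":[0,0,0]}
    - {"hand":1,"travel":[0,0,0],"rotation":[0,0,0]}

```text
time: 40.3
eef_pos: [0.6733, -0.0609, 0.0847]
tcp_rot: [-0.703, 0.07, -0.073, 0.704]
contact_force: [-0.1, -0.7, 0.2]
opening: 0.999
```

```bash
python3 - <<'E'
from h import *
s=go([.6728,-.0692,.026],78)
E
```

```text
t 40.3 pos [ 0.6733 -0.0609  0.0847] op 0.999 F [-0.1 -0.7  0.2]
[[0.98, 0.005, 0.201], [-0.201, 0.0, 0.98], [0.005, -1.0, 0.001]] q [-0.241  0.462  1.682  0.002  0.993 -1.61 ]
dist mm [ -0.5  -8.3 -58.7] rot(units) [-0.002  0.014  0.01 ] rows>= 1
travel after rot (units) [ 0.004  0.196 -0.027] rows>= 1
```

arm_command:
  steps:
    - {"hand":1,"travel":[0.001,0.04,-0.024],"rotation":[-0.002,0.014,0.01]}
    - {"hand":1,"travel":[0,0.07,0],"rotation":[0,0,0]}
    - {"hand":1,"travel":[0,0.06,0],"rotation":[0,0,0]}
    - {"hand":1,"travel":[0,0,0],"rotation":[0,0,0]}

```text
time: 40.8
eef_pos: [0.6734, -0.0689, 0.0328]
tcp_rot: [0.703, -0.073, 0.075, -0.703]
contact_force: [-0.6, 0.7, 0.3]
opening: 0.998
```

```bash
python3 - <<'E'
from h import *
s=go([.6728,-.0692,.026],78)
E
```

```text
t 40.8 pos [ 0.6734 -0.0689  0.0328] op 0.998 F [-0.6  0.7  0.3]
[[0.978, 0.003, 0.208], [-0.208, -0.001, 0.978], [0.003, -1.0, -0.0]] q [-0.252  0.536  1.687  0.     0.915 -1.612]
dist mm [-0.6 -0.3 -6.8] rot(units) [ 0.    -0.001  0.006] rows>= 1
travel after rot (units) [-0.002  0.023 -0.002] rows>= 1
```

arm_command:
  steps:
    - {"hand":1,"travel":[-0.002,0.023,-0.001],"rotation":[0,0,0.006]}
    - {"hand":1,"travel":[0,0,0],"rotation":[0,0,0]}
    - {"hand":0,"travel":[0,0,0],"rotation":[0,0,0]}
    - {"hand":0,"travel":[0,0,0],"rotation":[0,0,0]}
    - {"hand":0,"travel":[0,0,0],"rotation":[0,0,0]}
    - {"hand":0,"travel":[0,0,0],"rotation":[0,0,0]}

```text
time: 41.55
eef_pos: [0.6739, -0.0691, 0.027]
tcp_rot: [0.703, -0.073, 0.075, -0.703]
contact_force: [-0.3, 0.5, -1.3]
opening: 0.683
```

```bash
python3 - <<'E'
from h import *
s=go([.6728,-.0692,.026],78)
im,d=ctrl.read_camera('side');cv2.imwrite('pics/s20.png',cv2.resize(im[190:270,330:450],None,fx=5,fy=5))
E
```

```text
t 41.55 pos [ 0.6739 -0.0691  0.027 ] op 0.683 F [-0.3  0.5 -1.3]
[[0.978, 0.002, 0.208], [-0.208, -0.001, 0.978], [0.002, -1.0, -0.0]] q [-0.252  0.546  1.686  0.     0.908 -1.613]
dist mm [-1.1 -0.1 -1. ] rot(units) [ 0.    -0.001  0.005] rows>= 1
travel after rot (units) [-0.004  0.003 -0.001] rows>= 1
```

View pics/s20.png

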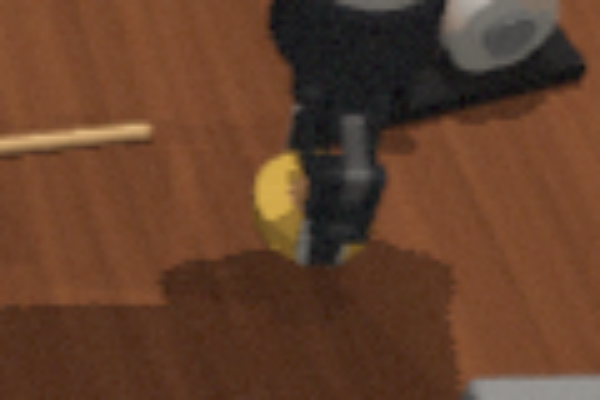

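The last token is held, so I lift and move to the mouth.

arm_command:
  steps:
    - {"hand":0,"travel":[0,-0.18,0],"rotation":[0,0,0]}
    - {"hand":0,"travel":[0,-0.19,0],"rotation":[0,0,0]}
    - {"hand":0,"travel":[0,-0.19,0],"rotation":[0,0,0]}
    - {"hand":0,"travel":[0,-0.08,0],"rotation":[0,0,0]}
    - {"hand":0,"travel":[-0.1,0,0.145],"rotation":[0,0,0]}
    - {"hand":0,"travel":[-0.1,0,0.145],"rotation":[0,0,0]}
    - {"hand":0,"travel":[-0.1,0,0.145],"rotation":[0,0,0]}
    - {"hand":0,"travel":[-0.1,-0.004,0.145],"rotation":[0,0,0]}
    - {"hand":0,"travel":[-0.1,-0.004,0.145],"rotation":[0,0,0]}
    - {"hand":0,"travel":[-0.1,-0.004,0.145],"rotation":[0,0,0]}
    - {"hand":0,"travel":[-0.1,-0.004,0.145],"rotation":[0,0,0]}
    - {"hand":0,"travel":[-0.07,0,0.11],"rotation":[0,0,0]}
    - {"hand":0,"travel":[0,0,0],"rotation":[0,0,0]}
    - {"hand":0,"travel":[0,0,0],"rotation":[0,0,0]}

```text
time: 43.35
eef_pos: [0.5112, 0.3194, 0.2268]
tcp_rot: [-0.703, 0.075, -0.074, 0.703]
contact_force: [-0.6, -0.3, -1.1]
opening: 0.68
```

```bash
python3 - <<'E'
from h import *
s=go([.510,.3243,.165],78)
E
```

```text
t 43.35 pos [0.5112 0.3194 0.2268] op 0.68 F [-0.6 -0.3 -1.1]
[[0.978, -0.002, 0.211], [-0.211, 0.001, 0.978], [-0.002, -1.0, 0.0]] q [ 3.900e-01  1.550e-01  1.787e+00  1.000e-03  1.201e+00 -9.690e-01]
dist mm [ -1.2   4.9 -61.8] rot(units) [-0.    -0.005 -0.003] rows>= 1
travel after rot (units) [-0.007  0.206  0.015] rows>= 1
```

arm_command:
  steps:
    - {"hand":0,"travel":[-0.007,0.03,0.013],"rotation":[0,-0.005,-0.003]}
    - {"hand":0,"travel":[0,0.07,0],"rotation":[0,0,0]}
    - {"hand":0,"travel":[0,0.06,0],"rotation":[0,0,0]}
    - {"hand":0,"travel":[0,0.02,0],"rotation":[0,0,0]}
    - {"hand":0,"travel":[0,0,0],"rotation":[0,0,0]}

```text
time: 43.98
eef_pos: [0.5116, 0.3201, 0.1691]
tcp_rot: [0.703, -0.076, 0.076, -0.703]
contact_force: [-0.1, -0.5, -0.9]
opening: 0.683
```

```bash
python3 - <<'E'
from h import *
s=go([.510,.3243,.141],78)
E
```

```text
t 43.98 pos [0.5116 0.3201 0.1691] op 0.683 F [-0.1 -0.5 -0.9]
[[0.977, -0.001, 0.214], [-0.214, -0.001, 0.977], [-0.001, -1.0, -0.001]] q [ 0.391  0.217  1.828 -0.     1.098 -0.964]
dist mm [ -1.6   4.2 -28.1] rot(units) [ 0.002 -0.012 -0.002] rows>= 1
travel after rot (units) [-0.008  0.094  0.013] rows>= 1
```

arm_command:
  steps:
    - {"hand":0,"travel":[-0.008,0.02,0.012],"rotation":[0.002,-0.011,-0.002]}
    - {"hand":0,"travel":[0,0.02,0],"rotation":[0,0,0]}
    - {"hand":0,"travel":[0,0,0],"rotation":[0,0,0]}

```text
time: 44.35
eef_pos: [0.5107, 0.3247, 0.1577]
tcp_rot: [-0.703, 0.073, -0.075, 0.704]
contact_force: [0.0, -0.4, -1.4]
opening: 0.683
```

```bash
python3 - <<'E'
from h import *
s=go([.510,.3243,.141],78)
im,d=ctrl.read_camera('side');cv2.imwrite('pics/s21.png',cv2.resize(im[60:180,240:380],None,fx=5,fy=5,interpolation=cv2.INTER_CUBIC))
E
```

```text
t 44.35 pos [0.5107 0.3247 0.1577] op 0.683 F [ 0.  -0.4 -1.4]
[[0.978, 0.003, 0.208], [-0.208, 0.001, 0.978], [0.002, -1.0, 0.002]] q [ 0.399  0.232  1.833 -0.     1.074 -0.962]
dist mm [ -0.7  -0.4 -16.7] rot(units) [-0.003 -0.     0.005] rows>= 1
travel after rot (units) [-0.002  0.056 -0.002] rows>= 1
```

View pics/s21.png

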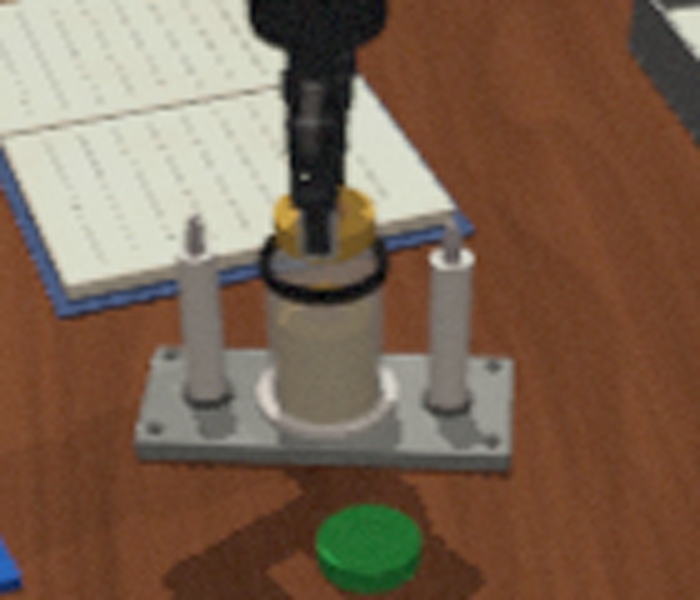

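Centred at crop x≈324. Lower and release.

arm_command:
  steps:
    - {"hand":0,"travel":[-0.001,0.025,-0.002],"rotation":[-0.003,0,0.005]}
    - {"hand":0,"travel":[0,0.02,0],"rotation":[0,0,0]}
    - {"hand":0,"travel":[0,0.008,0],"rotation":[0,0,0]}
    - {"hand":0,"travel":[0,0,0],"rotation":[0,0,0]}

```text
time: 44.9
eef_pos: [0.5106, 0.3244, 0.1414]
tcp_rot: [-0.703, 0.074, -0.074, 0.703]
contact_force: [0.1, 0.3, -1.4]
opening: 0.68
```

```bash
python3 - <<'E'
from h import *
s=go([.5100,.3243,.141],78)
E
```

```text
t 44.9 pos [0.5106 0.3244 0.1414] op 0.68 F [ 0.1  0.3 -1.4]
[[0.978, 0.001, 0.208], [-0.208, 0.001, 0.978], [0.001, -1.0, 0.001]] q [ 0.398  0.252  1.841  0.     1.047 -0.963]
dist mm [-0.6 -0.1 -0.4] rot(units) [-0.001 -0.     0.001] rows>= 1
travel after rot (units) [-0.002  0.001 -0.001] rows>= 1
```

arm_command:
  steps:
    - {"hand":1,"travel":[-0.001,0,0],"rotation":[0,0,0]}
    - {"hand":1,"travel":[0,0,0],"rotation":[0,0,0]}
    - {"hand":1,"travel":[0,0,0],"rotation":[0,0,0]}
    - {"hand":1,"travel":[0,-0.1,0],"rotation":[0,0,0]}
    - {"hand":1,"travel":[0,-0.17,0],"rotation":[0,0,0]}
    - {"hand":1,"travel":[0,-0.15,0],"rotation":[0,0,0]}
    - {"hand":1,"travel":[0,0,0],"rotation":[0,0,0]}

```text
time: 45.78
eef_pos: [0.5109, 0.3246, 0.2727]
tcp_rot: [-0.703, 0.073, -0.075, 0.704]
contact_force: [0.1, -0.1, 0.6]
opening: 1.001
```

```bash
python3 - <<'E'
from h import *
im=coveronmat(); cv2.imwrite('pics/s22.png',im)
tokens('top')
s=go([.526,-.310,.2],80)
E
```

```text
side plate 0.0121824783272238 (array([ 526.6, -309.4]), array([ 72. , 190.6]), 79.8) block 0.0436 283 (array([ 526.2, -309.7]), array([14.6, 67.7]), 79.91)
top 0.78 [195.1, 202.1] n 207 mean [0.5029 0.3261] circ 510.8 326.6 28.2 z 0.0943 bgr [ 50. 153. 211.]
top 0.76 [248.9, 205.7] n 325 mean [0.5148 0.187 ] circ 515.0 187.8 30.1 z 0.0156 bgr [ 48. 115.  43.]
t 45.92 pos [0.5083 0.3234 0.266 ] op 0.999 F [ 0.4  0.2 -0.8]
[[0.978, -0.008, 0.208], [-0.208, -0.003, 0.978], [-0.007, -1.0, -0.005]] q [ 0.398  0.125  1.747  0.     1.278 -0.963]
dist mm [  17.7 -633.4  -66. ] rot(units) [ 0.008 -0.067 -0.013] rows>= 1
travel after rot (units) [ 0.425  0.22  -2.069] rows>= 11
```

View pics/s22.png

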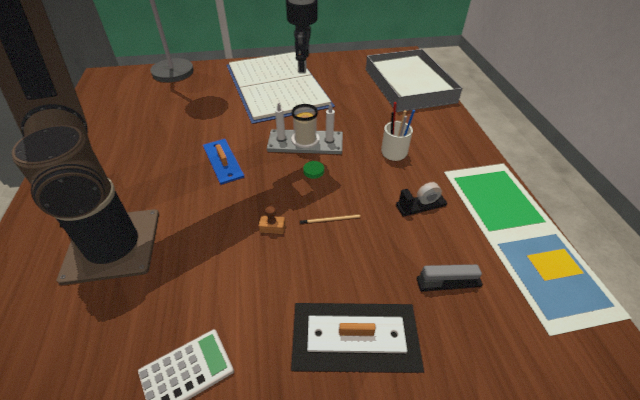

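The five tokens are stacked with the top at 94 mm (95 expected), and no yellow tokens remain on the desk. Now back for the cover at (526.3,-309.6), yaw 79.9°.

arm_command:
  grip_force: 60
  steps:
    - {"hand":1,"travel":[0,0,0],"rotation":[0.008,-0.067,-0.013]}
    - {"hand":1,"travel":[0.035,0.006,-0.172],"rotation":[0,0,0]}
    - {"hand":1,"travel":[0.035,0.006,-0.172],"rotation":[0,0,0]}
    - {"hand":1,"travel":[0.035,0.006,-0.172],"rotation":[0,0,0]}
    - {"hand":1,"travel":[0.035,0.006,-0.172],"rotation":[0,0,0]}
    - {"hand":1,"travel":[0.035,0.006,-0.172],"rotation":[0,0,0]}
    - {"hand":1,"travel":[0.035,0.006,-0.172],"rotation":[0,0,0]}
    - {"hand":1,"travel":[0.035,0.006,-0.172],"rotation":[0,0,0]}
    - {"hand":1,"travel":[0.035,0.006,-0.172],"rotation":[0,0,0]}
    - {"hand":1,"travel":[0.035,0.006,-0.172],"rotation":[0,0,0]}
    - {"hand":1,"travel":[0.035,0.006,-0.172],"rotation":[0,0,0]}
    - {"hand":1,"travel":[0.035,0.006,-0.172],"rotation":[0,0,0]}
    - {"hand":1,"travel":[0.02,0,-0.11],"rotation":[0,0,0]}
    - {"hand":1,"travel":[0,0,0],"rotation":[0,0,0]}
    - {"hand":1,"travel":[0,0,0],"rotation":[0,0,0]}

```text
time: 47.8
eef_pos: [0.5201, -0.3052, 0.2199]
tcp_rot: [-0.703, 0.066, -0.042, 0.707]
contact_force: [0.9, -0.0, 0.1]
opening: 0.997
```

```bash
python3 - <<'E'
from h import *
s=go([.5263,-.3096,.09],79.9)
E
```

```text
t 47.8 pos [ 0.5201 -0.3052  0.2199] op 0.997 F [ 0.9 -0.   0.1]
[[0.988, -0.033, 0.153], [-0.153, 0.009, 0.988], [-0.034, -0.999, 0.004]] q [-0.693  0.178  1.774 -0.015  1.221 -2.105]
dist mm [   6.2   -4.4 -129.9] rot(units) [-0.007  0.043 -0.065] rows>= 1
travel after rot (units) [ 0.023  0.433 -0.011] rows>= 3
```

arm_command:
  steps:
    - {"hand":1,"travel":[0.02,0,-0.006],"rotation":[-0.007,0.043,-0.063]}
    - {"hand":1,"travel":[0,0,0],"rotation":[0,0,0]}
    - {"hand":1,"travel":[0,0.13,0],"rotation":[0,0,0]}
    - {"hand":1,"travel":[0,0.14,0],"rotation":[0,0,0]}
    - {"hand":1,"travel":[0,0.1,0],"rotation":[0,0,0]}
    - {"hand":1,"travel":[0,0,0],"rotation":[0,0,0]}
    - {"hand":1,"travel":[0,0,0],"rotation":[0,0,0]}

```text
time: 48.68
eef_pos: [0.5291, -0.3032, 0.1096]
tcp_rot: [0.706, -0.057, 0.062, -0.703]
contact_force: [0.5, -0.7, -0.2]
opening: 0.999
```

```bash
python3 - <<'E'
from h import *
s=go([.5263,-.3096,.045],79.9)
E
```

```text
t 48.67 pos [ 0.5291 -0.3032  0.1096] op 0.999 F [ 0.5 -0.7 -0.2]
[[0.986, 0.006, 0.169], [-0.169, -0.004, 0.986], [0.007, -1.0, -0.002]] q [-6.870e-01  3.010e-01  1.847e+00  2.000e-03  9.870e-01 -2.089e+00]
dist mm [ -2.8  -6.4 -64.6] rot(units) [0.005 0.013 0.013] rows>= 1
travel after rot (units) [-0.006  0.215 -0.023] rows>= 2
```

arm_command:
  steps:
    - {"hand":1,"travel":[-0.006,0.04,-0.022],"rotation":[0.005,0.013,0.013]}
    - {"hand":1,"travel":[0,0.08,0],"rotation":[0,0,0]}
    - {"hand":1,"travel":[0,0.06,0],"rotation":[0,0,0]}
    - {"hand":1,"travel":[0,0,0],"rotation":[0,0,0]}

```text
time: 49.18
eef_pos: [0.5287, -0.3126, 0.0584]
tcp_rot: [0.706, -0.06, 0.065, -0.703]
contact_force: [-0.3, 0.9, -0.5]
opening: 0.999
```

```bash
python3 - <<'E'
from h import *
s=go([.5263,-.3096,.045],79.9)
E
```

```text
t 49.17 pos [ 0.5287 -0.3126  0.0584] op 0.999 F [-0.3  0.9 -0.5]
[[0.984, 0.007, 0.176], [-0.176, -0.006, 0.984], [0.007, -1.0, -0.005]] q [-0.699  0.382  1.851 -0.     0.899 -2.093]
dist mm [ -2.4   3.  -13.4] rot(units) [ 0.009 -0.001  0.014] rows>= 1
travel after rot (units) [-0.01   0.045  0.008] rows>= 1
```

arm_command:
  steps:
    - {"hand":1,"travel":[-0.009,0.043,0.008],"rotation":[0.009,0,0.014]}
    - {"hand":1,"travel":[0,0,0],"rotation":[0,0,0]}
    - {"hand":1,"travel":[0,0,0],"rotation":[0,0,0]}

```text
time: 49.55
eef_pos: [0.5273, -0.3106, 0.0463]
tcp_rot: [0.705, -0.062, 0.063, -0.704]
contact_force: [0.2, -0.2, 1.2]
opening: 1.001
```

```bash
python3 - <<'E'
from h import *
s=go([.5263,-.3096,.045],79.9)
E
```

```text
t 49.55 pos [ 0.5273 -0.3106  0.0463] op 1.001 F [ 0.2 -0.2  1.2]
[[0.984, 0.002, 0.176], [-0.176, -0.001, 0.984], [0.002, -1.0, -0.001]] q [-0.698  0.4    1.855  0.     0.884 -2.092]
dist mm [-1.   1.  -1.3] rot(units) [ 0.002 -0.001  0.004] rows>= 1
travel after rot (units) [-0.004  0.004  0.003] rows>= 1
```

arm_command:
  steps:
    - {"hand":0,"travel":[-0.004,0.003,0.003],"rotation":[0,0,0]}
    - {"hand":0,"travel":[0,0,0],"rotation":[0,0,0]}
    - {"hand":0,"travel":[0,0,0],"rotation":[0,0,0]}
    - {"hand":0,"travel":[0,0,0],"rotation":[0,0,0]}
    - {"hand":0,"travel":[0,0,0],"rotation":[0,0,0]}
    - {"hand":0,"travel":[0,0,0],"rotation":[0,0,0]}
    - {"hand":0,"travel":[0,0,0],"rotation":[0,0,0]}

```text
time: 50.42
eef_pos: [0.5269, -0.31, 0.0468]
tcp_rot: [0.705, -0.061, 0.064, -0.703]
contact_force: [1.1, 0.3, 0.1]
opening: 0.148
```

```bash
python3 - <<'E'
from h import *
s=go([.5263,-.3096,.045],79.9)
coveronmat()
E
```

```text
t 50.42 pos [ 0.5269 -0.31    0.0468] op 0.148 F [1.1 0.3 0.1]
[[0.984, 0.004, 0.176], [-0.176, -0.003, 0.984], [0.004, -1.0, -0.002]] q [-0.698  0.397  1.858  0.     0.882 -2.092]
dist mm [-0.6  0.4 -1.8] rot(units) [ 0.004 -0.001  0.008] rows>= 1
travel after rot (units) [-0.002  0.006  0.001] rows>= 1
side plate 0.012147723494075002 (array([ 526.8, -308.9]), array([ 71.5, 190.4]), 79.97) block 0.0437 153 (array([ 526.5, -312.1]), array([19.7, 69.3]), 78.19)
```

arm_command:
  steps:
    - {"hand":0,"travel":[0,-0.06,0],"rotation":[0,0,0]}
    - {"hand":0,"travel":[0,-0.18,0],"rotation":[0,0,0]}
    - {"hand":0,"travel":[0,-0.19,0],"rotation":[0,0,0]}
    - {"hand":0,"travel":[0,-0.19,0],"rotation":[0,0,0]}
    - {"hand":0,"travel":[0,-0.12,0],"rotation":[0,0,0]}
    - {"hand":0,"travel":[0,0,0],"rotation":[0,0,0]}

```text
time: 51.22
eef_pos: [0.5239, -0.3073, 0.2749]
tcp_rot: [-0.704, 0.063, -0.061, 0.705]
contact_force: [0.7, 0.9, -3.9]
opening: 0.144
```

```bash
python3 - <<'E'
from h import *
s=go([.5097,.3240,.27],77.9)
E
```

```text
t 51.23 pos [ 0.5239 -0.3073  0.2749] op 0.144 F [ 0.7  0.9 -3.9]
[[0.984, -0.003, 0.175], [-0.175, 0.002, 0.984], [-0.003, -1.0, 0.001]] q [-0.697  0.127  1.729 -0.     1.289 -2.092]
dist mm [-14.2 631.3  -4.9] rot(units) [-0.003  0.067 -0.006] rows>= 1
travel after rot (units) [-0.487  0.016  2.048] rows>= 11
```

arm_command:
  steps:
    - {"hand":0,"travel":[0,0,0],"rotation":[0,0.067,0]}
    - {"hand":0,"travel":[-0.041,0,0.171],"rotation":[0,0,0]}
    - {"hand":0,"travel":[-0.041,0,0.171],"rotation":[0,0,0]}
    - {"hand":0,"travel":[-0.041,0,0.171],"rotation":[0,0,0]}
    - {"hand":0,"travel":[-0.041,0,0.171],"rotation":[0,0,0]}
    - {"hand":0,"travel":[-0.041,0,0.171],"rotation":[0,0,0]}
    - {"hand":0,"travel":[-0.041,-0.004,0.171],"rotation":[0,0,0]}
    - {"hand":0,"travel":[-0.041,-0.004,0.171],"rotation":[0,0,0]}
    - {"hand":0,"travel":[-0.041,-0.004,0.171],"rotation":[0,0,0]}
    - {"hand":0,"travel":[-0.041,-0.004,0.171],"rotation":[0,0,0]}
    - {"hand":0,"travel":[-0.041,-0.004,0.171],"rotation":[0,0,0]}
    - {"hand":0,"travel":[-0.03,0,0.13],"rotation":[0,0,0]}
    - {"hand":0,"travel":[-0.01,0,0.06],"rotation":[0,0,0]}
    - {"hand":0,"travel":[0,0,0],"rotation":[0,0,0]}
    - {"hand":0,"travel":[0,0,0],"rotation":[0,0,0]}

```text
time: 53.1
eef_pos: [0.5004, 0.2956, 0.2436]
tcp_rot: [0.703, -0.107, 0.058, -0.701]
contact_force: [0.5, -0.9, -3.0]
opening: 0.15
```

```bash
python3 - <<'E'
from h import *
s=go([.5097,.3240,.21],77.9)
E
```

```text
t 53.1 pos [0.5004 0.2956 0.2436] op 0.15 F [ 0.5 -0.9 -3. ]
[[0.97, -0.068, 0.232], [-0.232, 0.006, 0.973], [-0.067, -0.998, -0.01]] q [ 0.348  0.12   1.795  0.03   1.288 -0.998]
dist mm [  9.3  28.4 -33.6] rot(units) [ 0.018 -0.044 -0.129] rows>= 1
travel after rot (units) [0.011 0.112 0.099] rows>= 1
```

arm_command:
  steps:
    - {"hand":0,"travel":[0,0,0],"rotation":[0.018,-0.044,-0.125]}
    - {"hand":0,"travel":[0.01,0,0.06],"rotation":[0,0,0]}
    - {"hand":0,"travel":[0,0,0.02],"rotation":[0,0,0]}
    - {"hand":0,"travel":[0,0,0],"rotation":[0,0,0]}
    - {"hand":0,"travel":[0,0,0],"rotation":[0,0,0]}

```text
time: 53.72
eef_pos: [0.5103, 0.3156, 0.2427]
tcp_rot: [0.703, -0.078, 0.076, -0.702]
contact_force: [-0.7, 0.3, -3.9]
opening: 0.146
```

```bash
python3 - <<'E'
from h import *
s=go([.5097,.3240,.21],77.9)
im,d=ctrl.read_camera('side');cv2.imwrite('pics/s23.png',cv2.resize(im[30:170,230:390],None,fx=4,fy=4,interpolation=cv2.INTER_CUBIC))
E
```

```text
t 53.73 pos [0.5103 0.3156 0.2427] op 0.146 F [-0.7  0.3 -3.9]
[[0.976, -0.004, 0.216], [-0.216, -0.001, 0.976], [-0.003, -1.0, -0.002]] q [ 0.385  0.136  1.778  0.     1.231 -0.969]
dist mm [ -0.6   8.4 -32.7] rot(units) [ 0.004 -0.012 -0.006] rows>= 1
travel after rot (units) [-0.008  0.109  0.027] rows>= 1
```

View pics/s23.png

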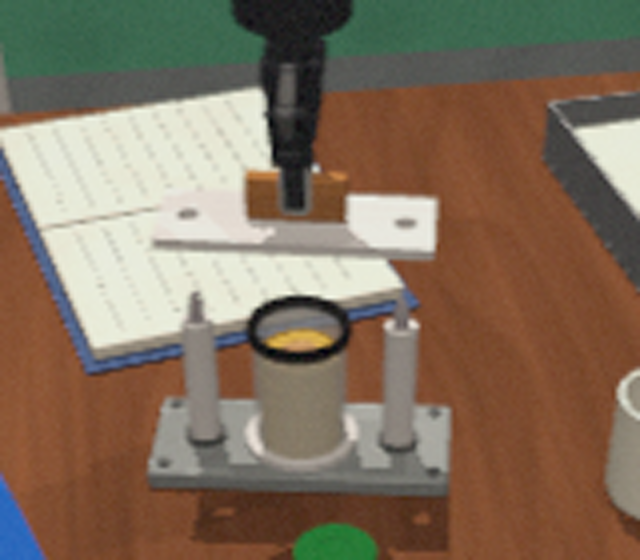

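The plate is level above the pins, with its holes at crop (188,214) and (405,222) over pins at (196,305) and (402,305). I align it, come down to just above the pins and measure.

arm_command:
  steps:
    - {"hand":0,"travel":[-0.003,0.03,0.026],"rotation":[0.004,-0.012,-0.006]}
    - {"hand":0,"travel":[0,0.06,0],"rotation":[0,0,0]}
    - {"hand":0,"travel":[0,0.03,0],"rotation":[0,0,0]}
    - {"hand":0,"travel":[0,0,0],"rotation":[0,0,0]}
    - {"hand":0,"travel":[0,0,0],"rotation":[0,0,0]}

```text
time: 54.4
eef_pos: [0.5102, 0.3234, 0.2025]
tcp_rot: [0.704, -0.075, 0.074, -0.703]
contact_force: [1.0, 0.8, -3.3]
opening: 0.147
```

```bash
cat >> h.py <<'E'
def plate(zexp,tol=.008):
    for n in('side','top'):
        im,d=ctrl.read_camera(n); W=cloud(n,d)
        k=(d>0)&(abs(W[...,2]-zexp)<tol)&(abs(W[...,0]-.51)<.14)&(abs(W[...,1]-.324)<.08)
        q=W[k]
        # keep bright aluminium
        b=im[k].min(1); q=q[b>110] if n=='side' else q
        if len(q)<30: print(n,'few',len(q)); continue
        A=np.c_[q[:,:2],np.ones(len(q))]; c=np.linalg.lstsq(A,q[:,2],rcond=None)[0]
        print(n,len(q),'z',np.median(q[:,2]).round(4),'slope deg',np.degrees(c[:2]).round(2),rect(q[:,:2]))
        if n=='side': r=im
    return r
E
python3 - <<'E'
from h import *
s=go([.5097,.3240,.195],77.9)
im=plate(s['eef_pos'][2]-.035) if s else plate(ctrl.get_state()['eef_pos'][2]-.035)
cv2.imwrite('pics/s24.png',cv2.resize(im[30:170,230:390],None,fx=4,fy=4,interpolation=cv2.INTER_CUBIC))
E
```

```text
t 54.4 pos [0.5102 0.3234 0.2025] op 0.147 F [ 1.   0.8 -3.3]
[[0.978, -0.003, 0.21], [-0.21, -0.001, 0.978], [-0.003, -1.0, -0.001]] q [ 0.397  0.182  1.802  0.     1.16  -0.963]
dist mm [-0.5  0.6 -7.5] rot(units) [ 0.003  0.    -0.005] rows>= 1
travel after rot (units) [-0.002  0.025  0.002] rows>= 1
side 840 z 0.1677 slope deg [0.03 1.61] (array([509.3, 323.8]), array([ 76.3, 188.7]), 77.87)
top 827 z 0.167 slope deg [-0.28  0.58] (array([509.6, 323.2]), array([ 70.4, 190.7]), 78.17)
```

View pics/s24.png

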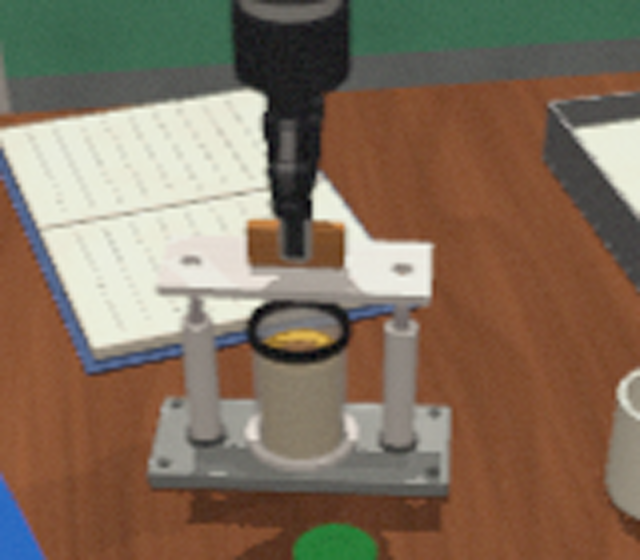

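The plate is at (509.4,323.5), within 1 mm of the mouth (509.2,324.3), and yaw matches. I go down over the tapers.

arm_command:
  steps:
    - {"hand":0,"travel":[-0.002,0.02,0.003],"rotation":[0.003,0,-0.005]}
    - {"hand":0,"travel":[0,0.015,0],"rotation":[0,0,0]}
    - {"hand":0,"travel":[0,0,0],"rotation":[0,0,0]}
    - {"hand":0,"travel":[0,0,0],"rotation":[0,0,0]}

```text
time: 55.0
eef_pos: [0.5104, 0.3246, 0.1927]
tcp_rot: [-0.703, 0.074, -0.075, 0.704]
contact_force: [-0.0, 0.6, -2.2]
opening: 0.149
```

```bash
python3 - <<'E'
from h import *
s=go([.5095,.3244,.18],77.9)
E
```

```text
t 55.0 pos [0.5104 0.3246 0.1927] op 0.149 F [-0.   0.6 -2.2]
[[0.978, 0.003, 0.21], [-0.21, 0.001, 0.978], [0.002, -1.0, 0.002]] q [ 0.399  0.192  1.811 -0.     1.136 -0.961]
dist mm [ -0.9  -0.2 -12.7] rot(units) [-0.003  0.     0.004] rows>= 1
travel after rot (units) [-0.003  0.042 -0.001] rows>= 1
```

arm_command:
  steps:
    - {"hand":0,"travel":[-0.002,0.02,-0.001],"rotation":[-0.003,0,0.004]}
    - {"hand":0,"travel":[0,0.015,0],"rotation":[0,0,0]}
    - {"hand":0,"travel":[0,0.005,0],"rotation":[0,0,0]}
    - {"hand":0,"travel":[0,0,0],"rotation":[0,0,0]}

```text
time: 55.5
eef_pos: [0.5097, 0.3244, 0.1797]
tcp_rot: [0.703, -0.075, 0.074, -0.703]
contact_force: [0.9, 0.7, -3.3]
opening: 0.149
```

```bash
python3 - <<'E'
from h import *
s=go([.5095,.3244,.162],77.9)
im=plate(ctrl.get_state()['eef_pos'][2]-.035)
cv2.imwrite('pics/s25.png',cv2.resize(im[30:170,230:390],None,fx=4,fy=4,interpolation=cv2.INTER_CUBIC))
E
```

```text
t 55.5 pos [0.5097 0.3244 0.1797] op 0.149 F [ 0.9  0.7 -3.3]
[[0.978, -0.0, 0.21], [-0.21, -0.0, 0.978], [-0.0, -1.0, -0.0]] q [ 0.399  0.206  1.82  -0.     1.116 -0.96 ]
dist mm [ -0.2  -0.  -17.7] rot(units) [ 0.  0. -0.] rows>= 1
travel after rot (units) [-0.001  0.059 -0.   ] rows>= 1
side 843 z 0.1449 slope deg [0.21 1.35] (array([509. , 324.7]), array([ 76.7, 191.4]), 77.19)
top 792 z 0.1444 slope deg [-0.22  0.94] (array([509.2, 323.4]), array([ 70.6, 189.6]), 79.19)
```

View pics/s25.png

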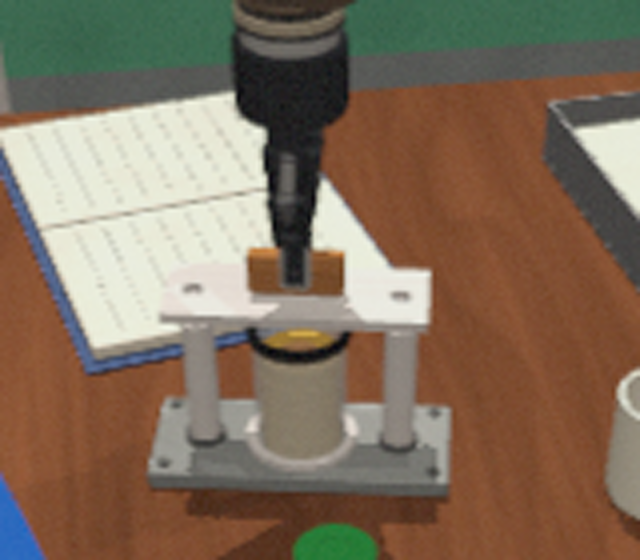

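Both pins have entered the holes with no contact force, so I carry on down gently.

arm_command:
  steps:
    - {"hand":0,"travel":[-0.001,0.012,0],"rotation":[0,0,0]}
    - {"hand":0,"travel":[0,0.012,0],"rotation":[0,0,0]}
    - {"hand":0,"travel":[0,0.006,0],"rotation":[0,0,0]}
    - {"hand":0,"travel":[0,0,0],"rotation":[0,0,0]}

```text
time: 56.1
eef_pos: [0.5096, 0.3246, 0.1705]
tcp_rot: [-0.703, 0.074, -0.075, 0.703]
contact_force: [-0.2, -0.6, -3.4]
opening: 0.145
```

```bash
python3 - <<'E'
from h import *
s=go([.5095,.3244,.162],77.9)
E
```

```text
t 56.1 pos [0.5096 0.3246 0.1705] op 0.145 F [-0.2 -0.6 -3.4]
[[0.978, 0.001, 0.21], [-0.21, 0.0, 0.978], [0.001, -1.0, 0.0]] q [ 0.399  0.216  1.826 -0.     1.099 -0.96 ]
dist mm [-0.1 -0.2 -8.5] rot(units) [-0.001 -0.     0.001] rows>= 1
travel after rot (units) [-0.     0.028 -0.001] rows>= 1
```

arm_command:
  steps:
    - {"hand":0,"travel":[0,0.012,-0.001],"rotation":[0,0,0]}
    - {"hand":0,"travel":[0,0.01,0],"rotation":[0,0,0]}
    - {"hand":0,"travel":[0,0,0],"rotation":[0,0,0]}

```text
time: 56.48
eef_pos: [0.5096, 0.3243, 0.1635]
tcp_rot: [-0.703, 0.074, -0.075, 0.703]
contact_force: [0.6, -0.6, -3.2]
opening: 0.149
```

```bash
python3 - <<'E'
from h import *
s=go([.5095,.3244,.162],77.9)
im=plate(ctrl.get_state()['eef_pos'][2]-.035)
E
```

```text
t 56.48 pos [0.5096 0.3243 0.1635] op 0.149 F [ 0.6 -0.6 -3.2]
[[0.978, 0.001, 0.21], [-0.21, 0.0, 0.978], [0.001, -1.0, 0.0]] q [ 0.399  0.223  1.831 -0.     1.086 -0.961]
dist mm [-0.1  0.1 -1.5] rot(units) [-0.001 -0.     0.001] rows>= 1
travel after rot (units) [-0.     0.005  0.   ] rows>= 1
side 793 z 0.1288 slope deg [0.15 1.55] (array([509.3, 323.9]), array([ 77.4, 190.4]), 79.47)
top 766 z 0.1282 slope deg [0.03 0.72] (array([507.3, 317.8]), array([ 70.6, 193.4]), 82.93)
```

Plate top is at 128.5 mm and seated is 127 mm. About 1.5 mm to go.

arm_command:
  steps:
    - {"hand":0,"travel":[0,0.006,0],"rotation":[0,0,0]}
    - {"hand":0,"travel":[0,0.003,0],"rotation":[0,0,0]}
    - {"hand":0,"travel":[0,0,0],"rotation":[0,0,0]}

```text
time: 56.95
eef_pos: [0.51, 0.3245, 0.1619]
tcp_rot: [-0.703, 0.074, -0.075, 0.703]
contact_force: [-0.8, -0.7, -3.5]
opening: 0.148
```

```bash
python3 - <<'E'
from h import *
s=go([.5095,.3244,.162],77.9)
E
```

```text
t 56.95 pos [0.51   0.3245 0.1619] op 0.148 F [-0.8 -0.7 -3.5]
[[0.978, 0.002, 0.21], [-0.21, 0.001, 0.978], [0.002, -1.0, 0.001]] q [ 0.399  0.226  1.832 -0.     1.082 -0.96 ]
dist mm [-0.5 -0.1  0.1] rot(units) [-0.002  0.     0.004] rows>= 1
travel after rot (units) [-0.002 -0.    -0.001] rows>= 1
```

arm_command:
  steps:
    - {"hand":0,"travel":[0,0.006,0],"rotation":[0,0,0]}
    - {"hand":0,"travel":[0,0.003,0],"rotation":[0,0,0]}
    - {"hand":0,"travel":[0,0,0],"rotation":[0,0,0]}

```text
time: 57.32
eef_pos: [0.5102, 0.3246, 0.1618]
tcp_rot: [-0.703, 0.074, -0.075, 0.703]
contact_force: [-0.7, -0.1, -1.6]
opening: 0.151
```

```bash
python3 - <<'E'
from h import *
s=go([.5095,.3244,.160],77.9)
E
```

```text
t 57.33 pos [0.5102 0.3246 0.1618] op 0.151 F [-0.7 -0.1 -1.6]
[[0.978, 0.002, 0.209], [-0.209, 0.0, 0.978], [0.002, -1.0, 0.001]] q [ 3.990e-01  2.260e-01  1.831e+00 -1.000e-03  1.082e+00 -9.600e-01]
dist mm [-0.7 -0.2 -1.8] rot(units) [-0.002  0.001  0.004] rows>= 1
travel after rot (units) [-0.002  0.006 -0.001] rows>= 1
```

Contact: the force has begun to drop and z has stopped at 0.1618, so the cover is down. I release, rise and check.

arm_command:
  steps:
    - {"hand":1,"travel":[0,0.002,0],"rotation":[0,0,0]}
    - {"hand":1,"travel":[0,0,0],"rotation":[0,0,0]}
    - {"hand":1,"travel":[0,0,0],"rotation":[0,0,0]}
    - {"hand":1,"travel":[0,0,0],"rotation":[0,0,0]}
    - {"hand":1,"travel":[0,-0.1,0],"rotation":[0,0,0]}
    - {"hand":1,"travel":[0,-0.15,0],"rotation":[0,0,0]}
    - {"hand":1,"travel":[0,-0.18,0],"rotation":[0,0,0]}
    - {"hand":1,"travel":[0,0,0],"rotation":[0,0,0]}

```text
time: 58.32
eef_pos: [0.5109, 0.3248, 0.2936]
tcp_rot: [-0.702, 0.073, -0.076, 0.704]
contact_force: [-0.3, -0.2, -0.3]
opening: 1.002
```

arm_command:
  steps:
    - {"hand":1,"travel":[-0.12,-0.05,0.12],"rotation":[0,0,0]}
    - {"hand":1,"travel":[-0.12,0,0.12],"rotation":[0,0,0]}
    - {"hand":1,"travel":[-0.12,0,0.12],"rotation":[0,0,0]}
    - {"hand":1,"travel":[-0.12,0,0.12],"rotation":[0,0,0]}
    - {"hand":1,"travel":[0,0,0.12],"rotation":[0,0,0]}
    - {"hand":1,"travel":[0,0,0.1],"rotation":[0,0,0]}
    - {"hand":1,"travel":[0,0,0],"rotation":[0,0,0]}

```text
time: 59.2
eef_pos: [0.4099, 0.5656, 0.3004]
tcp_rot: [0.704, -0.075, 0.075, -0.702]
contact_force: [-1.0, -0.8, 0.8]
opening: 0.997
```

```bash
python3 - <<'E'
from h import *
state()
im=plate(.127,.006); cv2.imwrite('pics/s26.png',im); tokens('top')
cv2.imwrite('pics/s26c.png',cv2.resize(im[60:180,230:390],None,fx=4,fy=4,interpolation=cv2.INTER_CUBIC))
im,d=ctrl.read_camera('top');cv2.imwrite('pics/t26.png',im)
E
```

```text
t 59.2 pos [0.4099 0.5656 0.3004] op 0.997 F [-1.  -0.8  0.8]
[[0.977, -0.001, 0.212], [-0.212, -0.004, 0.977], [0.0, -1.0, -0.004]] q [ 0.799  0.312  1.465 -0.002  1.368 -0.558]
side 775 z 0.1271 slope deg [0.28 0.82] (array([510.2, 325.4]), array([ 77.1, 189.9]), 77.8)
top 1587 z 0.1267 slope deg [0.01 0.29] (array([509.4, 325.2]), array([ 73.1, 190.2]), 78.14)
top 0.66 [251.6, 203.4] n 320 mean [0.5149 0.1881] circ 514.9 188.2 30.3 z 0.0155 bgr [ 68. 170.  55.]
```

View pics/s26c.png

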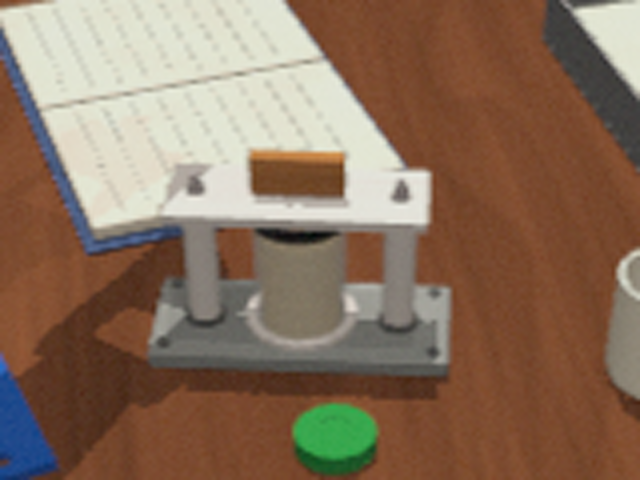

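View pics/t26.png

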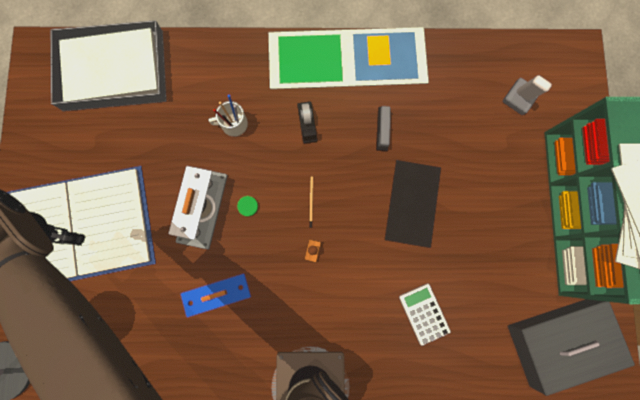

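The cover is seated, with both pins through it at crop (195,185) and (402,188). No yellow tokens remain, and the bystanders are at their starting pixels. I hand in the job.

```bash
python3 - <<'E'
from h import *
state(); print(ctrl.sign_off())
E
```

```text
t 59.45 pos [0.4106 0.5636 0.3025] op 1.002 F [ 1.  -0.5  0.6]
[[0.977, 0.001, 0.214], [-0.214, -0.003, 0.977], [0.001, -1.0, -0.002]] q [ 0.797  0.307  1.468 -0.002  1.369 -0.558]
the job is handed in; nothing more can be done
None
```

The hire tokens are put away and the job is handed in at about 59 s of the 210 s allowed. I laid the cover plate on the middle of the mat, dropped all five tokens on the desk into the tube, and set the cover back over its pins.

What the last checks showed:
- **Tokens:** the stack top read 94 mm before covering, against 95 mm expected for five flat tokens. None are left on the desk.
- **Cover:** its top reads 127 mm, which is fully seated. It sits within about 1 mm of the mouth centre, and both pins show through the holes.
- **Tilt reading:** the side camera's depth fit gave 0.8° of tilt, while the top camera gave 0.3°. I take this as camera error, because the plate height and both pins agree with a flush seat.
- **Other things:** the green and blue look-alikes and the other items are where they started in the picture, and no force reading I saw was above about 4 N.

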